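# Set a backlash-ridden positioning slide to its index clip

### The job

Use the crank of the positioning slide to set the carriage to the index clip with the slack of the drive taken up: wind the crank anticlockwise (seen from above) past the clip until the carriage presses lightly on the rubber tip of its back stop, never hard, then wind it back clockwise until the carriage's pointer stands level with the index clip, with the crank arm still bearing clockwise on its lug, and let go. Move the carriage by the crank only, and leave the clip and the things lying around as they are.

Things in the scene. Friction and masses are not known exactly. Their poses are not given: they have to be found in the camera images.
- base: Aluminium base plate of a small rack-and-pinion positioning slide, 200 x 300 x 10 mm, bolted down. Origin on the table, 5 mm nearer the crank than the plate's centre; z is up, y runs along the slide away from the back stop, x points away from the crank side. The crank's axis stands at x = -45 mm, y = 0; the carriage runs along y at x = 30 mm.
- axis (a point): Point on the fixed vertical axis of crank and disc, at the height of the middle of the crank's grip (90 mm above the table). With the slack taken up, each rad of crank moves the carriage 12 mm: clockwise along +y of the base (away from the back stop), anticlockwise along -y (towards it), against a steady drag of about 3 N at the grip.
- handle (a point): Centre of the black upright grip at the end of the crank, 16 mm in diameter, 46 mm tall (67 to 113 mm above the table), to be pinched from above. It spins freely on its pin, so a gripper can hold it with constant yaw while carrying it round a circle of 40 mm radius about axis. Nothing else of the fixture stands higher than 70 mm. Its own orientation means nothing.
- crank (a joint): Angle of the crank arm relative to the driven steel disc under it (rad, clockwise from above positive). The arm swings freely between two upright lugs on the disc: +0.25 when it bears on the lug it pushes when wound clockwise, -0.25 on the other. Within this 0.5 rad of slack nothing else moves (less than 1 N at the grip); once it bears on a lug, disc and carriage go with it.
- carriage: Aluminium carriage 80 x 110 x 14 mm (x, y, z of the base) with a disk drive lying in its nest on top, running 20 mm above the table. Origin at the centre of its underside. Its end face towards the back stop lies 55 mm from the origin along -y. It starts beyond the clip, on the side away from the stop, and stays where the crank leaves it.
- pointer (a point): Tip of the small steel pointer on the far side of the carriage, at the middle of its length.
- index (a point): Index rib (2.4 mm wide, upright) of the dark steel clip on the scale rail on the far side of the base; the pointer is level with it when both have the same y in the base frame. The clip's place differs each time.
- stop: Back stop: steel bracket 30 x 14 x 32 mm at the -y end of the slide, origin under its centre. A rod through it along +y ends in a sprung rubber tip 16 mm across; its setting is not measured: tip 42 to 64 mm before the origin, met by the carriage 9 mm or more beyond the clip. It gives 1 mm per 5 N; 10 N on it adds about 3 N at the crank's grip; over 25 N on it is too hard.
- tray: Bystander: black driver bit tray 72 x 115 x 24 mm, origin under its centre.
- dish: Bystander: round metal screw dish, 77 mm across, 15 mm tall, origin under its centre.
- driver: Bystander: precision screwdriver 156 mm long, 16 mm thick, origin under its centre.
- tape: Bystander: roll of amber tape lying flat, 77 mm across, 20 mm tall, origin under its centre.

How it is judged:
By the outcome, as a careful person would: the job done as asked, in the order asked, and still so for the second after the job is handed in, with the robot touching nothing.
It also fails if it takes over 72 s, if anything falls off the work surface, if the arm or the gripper's body presses on something with over 40 N, if the wrist force passes 120 N, or if a joint passes its speed limit or range.

### The arm

A 7-joint arm with a two-finger parallel gripper is mounted at the origin on a cart in front of the work surface, level with it; the furniture and walls round the work are solid. World frame = base frame: x ahead of the robot, y to its left, z up, the work surface at z = 0. Lengths are in m, angles in rad, forces in N, time in s.
With the tool pointing down it reaches from about 0.425 to 0.925 m from the base axis. Payload 6.8 kg.
Tool frame: the origin (TCP) lies on the centre line of the jaws, within the pads' length; the fingertips stand 19 mm ahead of it and the grasp point (between the pads) is the TCP; z points along the fingers, y is the line along which they close (so a half turn about z gives the same grasp; the last joint's range is limited). The gripper opens to 85 mm and grips with 20 to 120 N. Pads are 22 mm wide; open, the fingers measure 114 mm over their backs; the gripper's body (76 mm by 85 mm) begins 54 mm behind the grasp point. The pads swing forward as they close: fully open they stand 13 mm farther back than shut.
Start: joints at [1.03, 0.477, 0.022, 1.555, -0.011, 1.109, -0.083], TCP at [0.283, -0.613, 0.25] pointing down, gripper open.
Joint ranges: [-2.96, 2.96], [-0.34, 2.1], [-1.41, 1.46], [0.24, 2.44], [-1.37, 4.51], [0.17, 1.92], [-2.96, 2.96]. Speed limits (rad/s): [2.39, 2.39, 3.14, 3.14, 3.14, 3.14, 3.14].

### API

Orientations are given as a rotation vector (axis times angle).
In Python, from bench import r gives the robot as it stands. The module is installed in compiled form; this text tells all that it offers.
- The arm moves only by the tool arm_command, never from a script. Its argument "rows" is a list of rows, each an object of numbers: "fingers": the opening, from -1 (shut) to 1 (fully open); "x", "y", "z": the shift along the tool's x, y, z in m; "ax", "ay", "az": the turn, a rotation vector about the tool's x, y, z in degrees. In form: [{"fingers": .., "x": .., "y": .., "z": .., "ax": .., "ay": .., "az": ..}, ...]. A call has 1 to 10 rows; each row shifts and turns the commanded pose from where the row before left it, along the tool's axes as they then stand; what a row does not reach is not made up. A row lasts 1/12 s, in which the tool goes at most 41.7 mm and 7.16 degrees, less where a joint would pass 70% of its speed; a pose out of reach is approached as far as the arm can. A call is refused whole if a number of a shift passes 0.0417 or a number of a turn 7.16, either way. A call with a gripper value outside its range is refused whole. The fingers move at their own pace and stop on an object; "grip_force" is the grip in N (left out, the last holds). Time passes only in rows, so rows that do not move let the fingers close. It gives the time, the measured TCP pose, the force, the opening and the grip force at its end, in the units of the state.
- r.get_obs(): the state, without advancing time (a new reading comes with each control period).
- r.grab_frame(name): name is "scene" or "top"; returns a dict with "frame" (420x560x3 uint8, red, green, blue), "depth" (420x560 float32, m along the optical axis (not along the pixel's ray), 0 where there is no reading), "K" (3x3 intrinsics, pixels), "world_from_camera" (4x4, takes a point from camera to world coordinates). Camera axes: x right, y down, z forward; pixel columns grow to the right and rows downward; lengths in m; the calibration is good to about 2 mm. A picture is of the moment at which its call begins.
- r.hand_in(): hands the job in; it is judged then, once.
The state is a dict: "clock": time; "joints": joint angles; "qvel": joint speeds; "tau": joint torques, N m; "tcp_pos": TCP position; "orientation": TCP orientation; "contact_force": force on the tool from outside, world axes, zero at the start; "moment": the same for the moment, N m; "grip_width": finger opening in m; "gripper_force": force on a finger pad.
Only numpy, scipy, OpenCV 4.12 (cv2) and the standard library are available. Lean on these libraries where they do the work, as an engineer would, in place of code of your own. Each camera call takes 0.05 s, during which the arm holds its last target. There are 200 camera calls.

## Working session

There is one attempt and no reset: what is moved stays moved. The work goes in short steps, Python scripts to look and compute and a tool call to move; the robot and the scene stay as the last step left them, time stands still between calls to the robot, and variables do not carry over. Pictures are saved under pics/ and viewed, at most 10 in all, crops included, and the job is handed in when it is done.

Besides the shell and the picture viewer there is one more tool, called as name([rows], argument=value, ...), one row to a line, values as JSON. arm_command: Moves the arm, as the interface text tells. Its arguments: {"type":"object","properties":{"rows":{"type":"array"},"grip_force":{"type":"number"}},"required":["rows"]}

```bash
mkdir -p pics; cat > h.py <<'E'
import numpy as np,cv2
from bench import r
def grab(n,tag):
    f=r.grab_frame(n); np.savez(f'pics/{tag}.npz',**f); cv2.imwrite(f'pics/{tag}.png',f['frame'][:,:,::-1]); return f
def load(tag): return dict(np.load(f'pics/{tag}.npz'))
def pt(f,u,v,z=None):
    K=f['K'];T=f['world_from_camera'];d=np.array([(u-K[0,2])/K[0,0],(v-K[1,2])/K[1,1],1])
    if z is None:
        p=f['depth'][int(round(v))-1:int(round(v))+2,int(round(u))-1:int(round(u))+2]; s=np.median(p[p>0])
    else: s=(z-T[2,3])/(T[:3,:3]@d)[2]
    return T[:3,:3]@(d*s)+T[:3,3]
def proj(f,p):
    T=np.linalg.inv(f['world_from_camera']);c=T[:3,:3]@p+T[:3,3];q=f['K']@c;return q[:2]/q[2]
E
python3 - <<'E'
from h import *
for n in('scene','top'):
    f=grab(n,n+'0');print(n,f['K'],f['world_from_camera'])
    cv2.imwrite(f'pics/{n}0b.png',cv2.resize(f['frame'][:,:,::-1],(800,600),interpolation=cv2.INTER_CUBIC))
o=r.get_obs();print(o)
E
```

```text
scene [[488.86000066   0.         280.07259617]
 [  0.         488.86000066 217.40123009]
 [  0.           0.           1.        ]] [[-0.79681796 -0.35532546  0.48869721  0.06491526]
 [-0.60421543  0.47153238 -0.64232462  0.97091804]
 [-0.00220227 -0.80709419 -0.59041859  0.70423325]
 [ 0.          0.          0.          1.        ]]
top [[467.79485261   0.         279.01022574]
 [  0.         467.79485261 211.05230065]
 [  0.           0.           1.        ]] [[-0.02295915 -0.99454559  0.10174455  0.50169617]
 [-0.99973538  0.02269391 -0.00376382  0.30294794]
 [ 0.0014343  -0.10180404 -0.99480344  0.92269575]
 [ 0.          0.          0.          1.        ]]
{'clock': 0.1, 'joints': array([ 1.02992075,  0.4777182 ,  0.02232902,  1.55633241, -0.01151366,
        1.10933818, -0.08307637]), 'qvel': array([ 0.00055385, -0.0018019 ,  0.00105236, -0.0027505 , -0.00092893,
       -0.00089972,  0.00085457]), 'tau': array([ 5.02048148e-03, -5.97758925e+01,  1.61406610e+00, -2.81952059e+01,
        1.28514622e-02,  5.04953787e-03,  2.23697958e-05]), 'tcp_pos': array([ 0.28288037, -0.61230779,  0.24943066]), 'orientation': array([-3.06674496e+00, -6.74241579e-01,  7.19255999e-04]), 'contact_force': array([0.27095692, 0.06556032, 0.72509875]), 'moment': array([-0.00890058,  0.02159963,  0.0302607 ]), 'gripper_force': 0.0, 'grip_width': 0.08520813611494911}
```

View pics/scene0b.png

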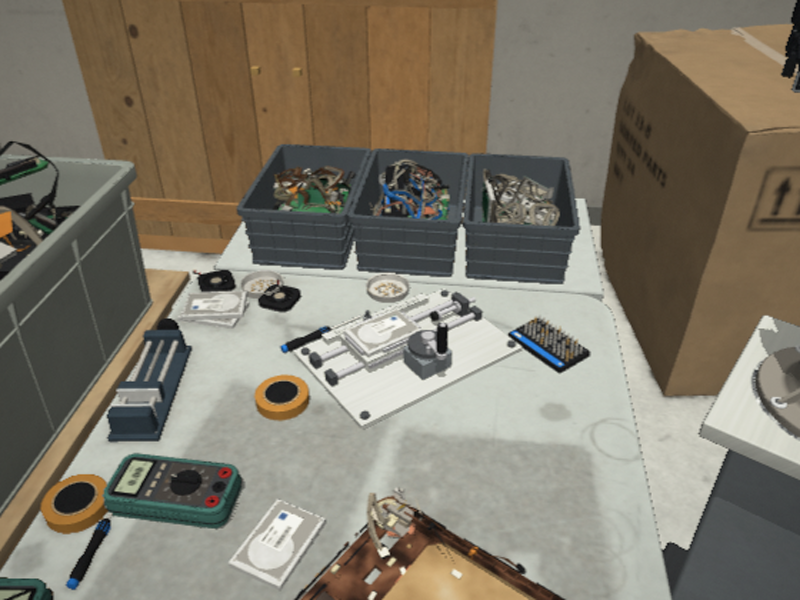

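View pics/top0b.png

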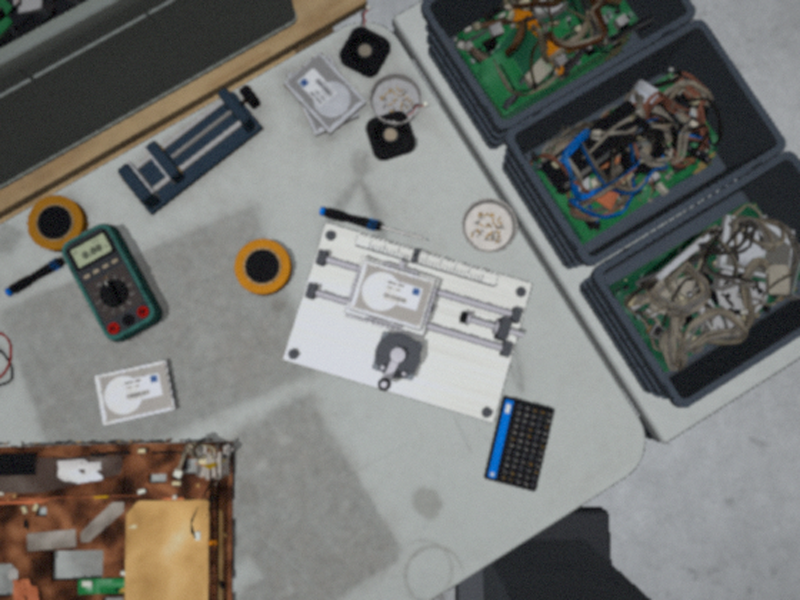

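Both views show the slide. In the top view the plate corners are at about (325,222), (533,282), (495,420) and (285,362), the crank hub is at (397,352), the grip at (385,383) and the stop at (510,330). I'll enlarge the top view.

```bash
python3 - <<'E'
from h import *
f=load('top0')
c=f['frame'][148:298,190:390,::-1]
cv2.imwrite('pics/c1.png',cv2.resize(c,(800,600),interpolation=cv2.INTER_LANCZOS4))
E
```

```text
(no output)
```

View pics/c1.png

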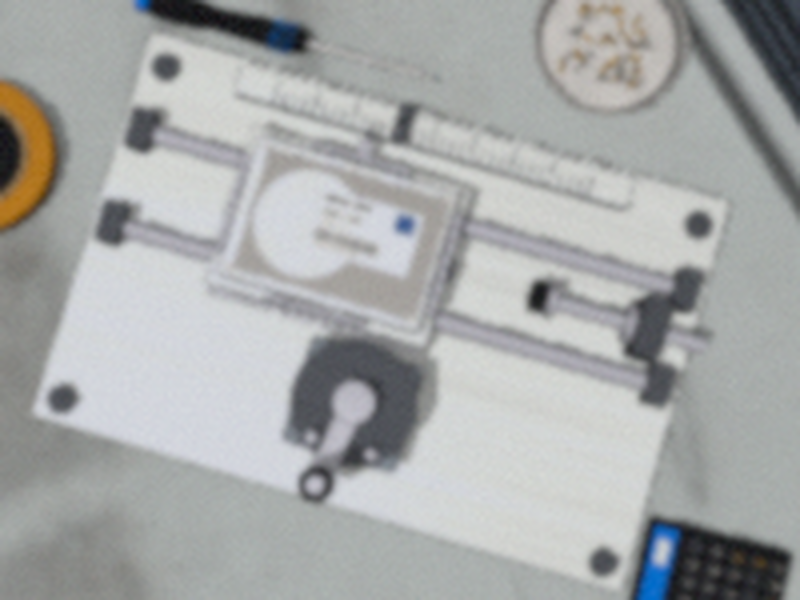

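In the crop, the plate corners are at (152,35), (728,200), (622,592) and (35,412). The grip top is at (316,483), the hub at (354,402), the pointer tip at (372,140), the clip at (405,122) and the rubber tip at (540,297).

```bash
cat >> h.py <<'E'
def cp(f,x,y,z): return pt(f,190+x/4-.375,148+y/4-.375,z)
E
python3 - <<'E'
from h import *
f=load('top0')
C=np.array([cp(f,*p,.01) for p in((152,35),(728,200),(622,592),(35,412))])
print(C.round(4)); print([np.linalg.norm(C[i]-C[(i+1)%4]).round(4) for i in range(4)])
# model corners in base frame: centre at (+.005,0)
M=np.array([[.105,.15],[.105,-.15],[-.095,-.15],[-.095,.15]])
W=C[:,:2];m0,w0=M.mean(0),W.mean(0)
U,S,V=np.linalg.svd((M-m0).T@(W-w0));R=V.T@np.diag([1,np.linalg.det(V.T@U.T)])@U.T;t=w0-R@m0
print('yaw',np.degrees(np.arctan2(R[1,0],R[0,0])),t,(M@R.T+t-W).round(4))
np.savez('base.npz',R=R,t=t)
ax=R@[-.045,0]+t;print('axis',ax,np.linalg.norm(ax))
for n,p in dict(hand=(316,483,.113),hub=(354,402,.065),pointer=(372,138,.03),clip=(405,122,.03),tip=(540,297,.027),bolt=(166,67,.012)).items():
    w=cp(f,*p);d=pt(f,190+p[0]/4-.4,148+p[1]/4-.4);print(n,w.round(4),'depth',d.round(4),'base',(R.T@(w[:2]-t)).round(4),(R.T@(d[:2]-t)).round(4))
h=cp(f,316,483,.113)[:2]-ax;print('r',np.linalg.norm(h),'ang base',np.degrees(np.arctan2(*(R.T@h)[::-1])))
E
```

```text
[[0.7064 0.3989 0.01  ]
 [0.6174 0.1167 0.01  ]
 [0.4284 0.1759 0.01  ]
 [0.5213 0.458  0.01  ]]
[np.float64(0.2959), np.float64(0.1981), np.float64(0.2969), np.float64(0.1943)]
yaw -17.765792006095595 [0.56364196 0.28892062] [[ 0.003   0.0008]
 [ 0.0004 -0.0027]
 [-0.001  -0.0009]
 [-0.0024  0.0028]]
axis [0.52078793 0.30265133] 0.6023436688631232
hand [0.4859 0.32   0.113 ] depth [0.486  0.32   0.1128] base [-0.0835  0.0059] [-0.0835  0.0059]
hub [0.5213 0.3029 0.065 ] depth [0.5213 0.3029 0.0667] base [-0.0445  0.0004] [-0.0445  0.0004]
pointer [0.649  0.2913 0.03  ] depth [0.6504 0.2912 0.0213] base [0.0805 0.0283] [0.082  0.0287]
clip [0.6564 0.2752 0.03  ] depth [0.6562 0.2753 0.0313] base [0.0925 0.0152] [0.0924 0.0153]
tip [0.5704 0.2125 0.027 ] depth [0.5699 0.2132 0.0338] base [ 0.0298 -0.0707] [ 0.0291 -0.0702]
bolt [0.6897 0.392  0.012 ] depth [0.6894 0.3919 0.0137] base [0.0886 0.1366] [0.0884 0.1364]
r 0.038936743513425874 ang base 171.30953209789226
```

```bash
cat >> h.py <<'E'
from scipy.spatial.transform import Rotation as Ro
def toolshift(target):
    o=r.get_obs();Rt=Ro.from_rotvec(o['orientation']).as_matrix();return Rt.T@(np.array(target)-o['tcp_pos']),Rt
E
python3 - <<'E'
from h import *
for n in('scene0','top0'):
    f=load(n);v,u=np.mgrid[0:420:3,0:560:3];d=f['depth'][v,u];K=f['K'];T=f['world_from_camera']
    P=np.stack([(u-K[0,2])/K[0,0]*d,(v-K[1,2])/K[1,1]*d,d],-1)[d>0]@T[:3,:3].T+T[:3,3]
    for y in np.arange(-.7,.5,.1):
        m=(abs(P[:,1]-y)<.05)&(P[:,0]>.2)&(P[:,0]<.8)
        if m.any(): q=P[m];h=q[q[:,2]>.12];print(n,round(y,1),q[:,2].max().round(3),(h[:,0].min().round(2),h[:,0].max().round(2)) if len(h) else '')
s,Rt=toolshift([.55,-.4,.25]);print(s,Rt.round(3));print(Rt.T@[.486-.55,.72,0])
E
```

```text
scene0 -0.7 0.341 (np.float64(0.3), np.float64(0.32))
scene0 -0.6 0.398 (np.float64(0.26), np.float64(0.32))
scene0 -0.5 -0.75 
scene0 -0.4 -0.001 
scene0 -0.3 0.12 
scene0 -0.2 0.121 (np.float64(0.74), np.float64(0.75))
scene0 -0.1 0.152 (np.float64(0.46), np.float64(0.74))
scene0 -0.0 0.157 (np.float64(0.6), np.float64(0.8))
scene0 0.1 0.149 (np.float64(0.63), np.float64(0.78))
scene0 0.2 0.12 (np.float64(0.78), np.float64(0.78))
scene0 0.3 0.114 
scene0 0.4 0.047 
top0 -0.7 -0.75 
top0 -0.6 -0.749 
top0 -0.5 -0.753 
top0 -0.4 -0.753 
top0 -0.3 0.003 
top0 -0.2 0.12 (np.float64(0.77), np.float64(0.77))
top0 -0.1 0.152 (np.float64(0.59), np.float64(0.66))
top0 -0.0 0.157 (np.float64(0.6), np.float64(0.8))
top0 0.1 0.148 (np.float64(0.72), np.float64(0.8))
top0 0.2 0.119 
top0 0.3 0.114 
top0 0.4 0.046 
[ 0.33153677 -0.08069058 -0.0004691 ] [[ 0.908  0.419 -0.001]
 [ 0.419 -0.908  0.001]
 [-0.    -0.002 -1.   ]]
[ 0.24389678 -0.68044774  0.00110801]
```

arm_command([
  {"fingers": 0,"x": 0.033,"y": -0.008},
  {"fingers": 0,"x": 0.033,"y": -0.008},
  {"fingers": 0,"x": 0.033,"y": -0.008},
  {"fingers": 0,"x": 0.033,"y": -0.008},
  {"fingers": 0,"x": 0.033,"y": -0.008},
  {"fingers": 0,"x": 0.033,"y": -0.008},
  {"fingers": 0,"x": 0.033,"y": -0.008},
  {"fingers": 0,"x": 0.033,"y": -0.008},
  {"fingers": 0,"x": 0.033,"y": -0.008},
  {"fingers": 0,"x": 0.033,"y": -0.008},
])

```text
validation failed for argument at $.ro...
```

arm_command([
  {"fingers": 0,"x": 0.012,"y": -0.034},
  {"fingers": 0,"x": 0.012,"y": -0.034},
  {"fingers": 0,"x": 0.012,"y": -0.034},
  {"fingers": 0,"x": 0.012,"y": -0.034},
  {"fingers": 0,"x": 0.012,"y": -0.034},
  {"fingers": 0,"x": 0.012,"y": -0.034},
  {"fingers": 0,"x": 0.012,"y": -0.034},
  {"fingers": 0,"x": 0.012,"y": -0.034},
  {"fingers": 0,"x": 0.012,"y": -0.034},
  {"fingers": 0,"x": 0.012,"y": -0.034},
])

```text
validation failed for argument at $.ro...
```

arm_command([
  {"fingers": 0,"x": 0.012,"y": -0.034},
  {"fingers": 0,"x": 0.012,"y": -0.034},
  {"fingers": 0,"x": 0.012,"y": -0.034},
  {"fingers": 0,"x": 0.012,"y": -0.034},
  {"fingers": 0,"x": 0.012,"y": -0.034},
  {"fingers": 0,"x": 0.012,"y": -0.034},
  {"fingers": 0,"x": 0.012,"y": -0.034},
  {"fingers": 0,"x": 0.012,"y": -0.034},
  {"fingers": 0,"x": 0.012,"y": -0.034},
  {"fingers": 0,"x": 0.012,"y": -0.034},
])

```text
validation failed for argument at $.ro...
```

arm_command([
  {"fingers": 0,"az": -7},
  {"fingers": 0,"az": -7},
  {"fingers": 0,"az": -7},
  {"fingers": 0,"az": -7},
  {"fingers": 0,"az": -7},
  {"fingers": 0,"az": -7},
  {"fingers": 0,"az": -7},
  {"fingers": 0,"az": -7},
  {"fingers": 0,"az": -7},
  {"fingers": 0,"az": -7},
])

```text
validation failed for argument at $.ro...
```

arm_command([
  {"fingers": 0,"az": -7},
  {"fingers": 0,"az": -7},
  {"fingers": 0},
  {"fingers": 0},
])

```text
validation failed for argument at $.ro...
```

```bash
python3 - <<'E'
from h import *
s,Rt=toolshift([.486,.320,.093]);o=r.get_obs();print(s,Rt.round(4),o['tcp_pos'],o['joints'],o['grip_width'],o['contact_force'],o['clock'])
E
```

```text
[ 0.57544972 -0.76087688  0.15763869] [[ 9.078e-01  4.194e-01 -8.000e-04]
 [ 4.194e-01 -9.078e-01  1.500e-03]
 [-1.000e-04 -1.700e-03 -1.000e+00]] [ 0.28288037 -0.61230779  0.24943066] [ 1.02992075  0.4777182   0.02232902  1.55633241 -0.01151366  1.10933818
 -0.08307637] 0.08520813611494911 [0.27095692 0.06556032 0.72509875] 0.1
```

Every call was refused, probably because a row needs all of its keys. I'll try full rows.

arm_command([
  {"fingers": 0,"x": 0.033,"y": -0.008,"z": 0,"ax": 0,"ay": 0,"az": 0},
  {"fingers": 0,"x": 0.033,"y": -0.008,"z": 0,"ax": 0,"ay": 0,"az": 0},
  {"fingers": 0,"x": 0.033,"y": -0.008,"z": 0,"ax": 0,"ay": 0,"az": 0},
  {"fingers": 0,"x": 0.033,"y": -0.008,"z": 0,"ax": 0,"ay": 0,"az": 0},
  {"fingers": 0,"x": 0.033,"y": -0.008,"z": 0,"ax": 0,"ay": 0,"az": 0},
  {"fingers": 0,"x": 0.033,"y": -0.008,"z": 0,"ax": 0,"ay": 0,"az": 0},
  {"fingers": 0,"x": 0.033,"y": -0.008,"z": 0,"ax": 0,"ay": 0,"az": 0},
  {"fingers": 0,"x": 0.033,"y": -0.008,"z": 0,"ax": 0,"ay": 0,"az": 0},
  {"fingers": 0,"x": 0.033,"y": -0.008,"z": 0,"ax": 0,"ay": 0,"az": 0},
  {"fingers": 0,"x": 0.033,"y": -0.008,"z": 0,"ax": 0,"ay": 0,"az": 0},
])

```text
clock: 0.93
tcp_pos: [0.55, -0.4004, 0.2499]
orientation: [-3.068, -0.674, 0.001]
contact_force: [-0.9, -0.5, -0.3]
grip_width: 0.0428
gripper_force: 0.0
```

arm_command([
  {"fingers": 0,"x": 0.012,"y": -0.034,"z": 0,"ax": 0,"ay": 0,"az": 0},
  {"fingers": 0,"x": 0.012,"y": -0.034,"z": 0,"ax": 0,"ay": 0,"az": 0},
  {"fingers": 0,"x": 0.012,"y": -0.034,"z": 0,"ax": 0,"ay": 0,"az": 0},
  {"fingers": 0,"x": 0.012,"y": -0.034,"z": 0,"ax": 0,"ay": 0,"az": 0},
  {"fingers": 0,"x": 0.012,"y": -0.034,"z": 0,"ax": 0,"ay": 0,"az": 0},
  {"fingers": 0,"x": 0.012,"y": -0.034,"z": 0,"ax": 0,"ay": 0,"az": 0},
  {"fingers": 0,"x": 0.012,"y": -0.034,"z": 0,"ax": 0,"ay": 0,"az": 0},
  {"fingers": 0,"x": 0.012,"y": -0.034,"z": 0,"ax": 0,"ay": 0,"az": 0},
  {"fingers": 0,"x": 0.012,"y": -0.034,"z": 0,"ax": 0,"ay": 0,"az": 0},
  {"fingers": 0,"x": 0.012,"y": -0.034,"z": 0,"ax": 0,"ay": 0,"az": 0},
])

```text
clock: 1.77
tcp_pos: [0.5147, -0.0412, 0.2501]
orientation: [3.068, 0.674, -0.001]
contact_force: [1.1, -0.0, 0.6]
grip_width: 0.0426
gripper_force: 0.0
```

arm_command([
  {"fingers": 0,"x": 0.012,"y": -0.034,"z": 0,"ax": 0,"ay": 0,"az": 0},
  {"fingers": 0,"x": 0.012,"y": -0.034,"z": 0,"ax": 0,"ay": 0,"az": 0},
  {"fingers": 0,"x": 0.012,"y": -0.034,"z": 0,"ax": 0,"ay": 0,"az": 0},
  {"fingers": 0,"x": 0.012,"y": -0.034,"z": 0,"ax": 0,"ay": 0,"az": 0},
  {"fingers": 0,"x": 0.012,"y": -0.034,"z": 0,"ax": 0,"ay": 0,"az": 0},
  {"fingers": 0,"x": 0.012,"y": -0.034,"z": 0,"ax": 0,"ay": 0,"az": 0},
  {"fingers": 0,"x": 0.012,"y": -0.034,"z": 0,"ax": 0,"ay": 0,"az": 0},
  {"fingers": 0,"x": 0.012,"y": -0.034,"z": 0,"ax": 0,"ay": 0,"az": 0},
  {"fingers": 0,"x": 0.012,"y": -0.034,"z": 0,"ax": 0,"ay": 0,"az": 0},
  {"fingers": 0,"x": 0.012,"y": -0.034,"z": 0,"ax": 0,"ay": 0,"az": 0},
])

```text
clock: 2.6
tcp_pos: [0.4812, 0.3176, 0.25]
orientation: [3.068, 0.674, -0.001]
contact_force: [1.9, -0.3, 0.4]
grip_width: 0.0422
gripper_force: 0.0
```

arm_command([
  {"fingers": 0,"x": 0,"y": 0,"z": 0,"ax": 0,"ay": 0,"az": -7},
  {"fingers": 0,"x": 0,"y": 0,"z": 0,"ax": 0,"ay": 0,"az": -7},
  {"fingers": 0,"x": 0,"y": 0,"z": 0,"ax": 0,"ay": 0,"az": -7},
  {"fingers": 0,"x": 0,"y": 0,"z": 0,"ax": 0,"ay": 0,"az": -7},
  {"fingers": 0,"x": 0,"y": 0,"z": 0,"ax": 0,"ay": 0,"az": -7},
  {"fingers": 0,"x": 0,"y": 0,"z": 0,"ax": 0,"ay": 0,"az": -7},
  {"fingers": 0,"x": 0,"y": 0,"z": 0,"ax": 0,"ay": 0,"az": -7},
  {"fingers": 0,"x": 0,"y": 0,"z": 0,"ax": 0,"ay": 0,"az": -7},
  {"fingers": 0,"x": 0,"y": 0,"z": 0,"ax": 0,"ay": 0,"az": -7},
  {"fingers": 0,"x": 0,"y": 0,"z": 0,"ax": 0,"ay": 0,"az": -7},
])

```text
clock: 3.43
tcp_pos: [0.4816, 0.3159, 0.2499]
orientation: [-2.12, -2.319, 0.001]
contact_force: [-0.2, -0.3, 0.4]
grip_width: 0.0425
gripper_force: 0.0
```

arm_command([
  {"fingers": 0,"x": 0,"y": 0,"z": 0,"ax": 0,"ay": 0,"az": -7},
  {"fingers": 0,"x": 0,"y": 0,"z": 0,"ax": 0,"ay": 0,"az": -7},
  {"fingers": 0,"x": 0,"y": 0,"z": 0,"ax": 0,"ay": 0,"az": 0},
  {"fingers": 0,"x": 0,"y": 0,"z": 0,"ax": 0,"ay": 0,"az": 0},
])

```text
clock: 3.77
tcp_pos: [0.4817, 0.3159, 0.2499]
orientation: [-1.834, -2.55, 0.001]
contact_force: [-0.7, 0.4, 0.6]
grip_width: 0.0429
gripper_force: 0.0
```

```bash
python3 - <<'E'
from h import *
s,Rt=toolshift([.486,.320,.093]);o=r.get_obs();print(s,Rt.round(4),o['tcp_pos'],o['joints'],o['grip_width'],o['contact_force'],o['clock'])
E
```

```text
[0.00252542 0.00545843 0.15693592] [[-3.185e-01  9.479e-01 -7.000e-04]
 [ 9.479e-01  3.185e-01 -2.000e-04]
 [ 0.000e+00 -8.000e-04 -1.000e+00]] [0.48174617 0.31590246 0.24994002] [-0.15646658  0.39546572 -0.68112461  1.761452    0.27766082  1.08356152
 -0.60732142] 0.042854769923796346 [-0.71603609  0.44415078  0.56527635] 3.7667
```

arm_command([
  {"fingers": 0,"x": 0.0025,"y": 0.0055,"z": 0,"ax": 0,"ay": 0,"az": 0},
  {"fingers": 0,"x": 0,"y": 0,"z": 0.03,"ax": 0,"ay": 0,"az": 0},
  {"fingers": 0,"x": 0,"y": 0,"z": 0.03,"ax": 0,"ay": 0,"az": 0},
  {"fingers": 0,"x": 0,"y": 0,"z": 0.03,"ax": 0,"ay": 0,"az": 0},
  {"fingers": 0,"x": 0,"y": 0,"z": 0.03,"ax": 0,"ay": 0,"az": 0},
  {"fingers": 0,"x": 0,"y": 0,"z": 0.025,"ax": 0,"ay": 0,"az": 0},
  {"fingers": 0,"x": 0,"y": 0,"z": 0.012,"ax": 0,"ay": 0,"az": 0},
  {"fingers": 0,"x": 0,"y": 0,"z": 0,"ax": 0,"ay": 0,"az": 0},
  {"fingers": 0,"x": 0,"y": 0,"z": 0,"ax": 0,"ay": 0,"az": 0},
])

```text
clock: 4.52
tcp_pos: [0.4864, 0.3209, 0.0936]
orientation: [-1.83, -2.554, 0.0]
contact_force: [0.9, 0.8, 0.6]
grip_width: 0.043
gripper_force: 0.0
```

arm_command([
  {"fingers": -0.4,"x": 0,"y": 0,"z": 0,"ax": 0,"ay": 0,"az": 0},
  {"fingers": -0.6,"x": 0,"y": 0,"z": 0,"ax": 0,"ay": 0,"az": 0},
  {"fingers": -1,"x": 0,"y": 0,"z": 0,"ax": 0,"ay": 0,"az": 0},
  {"fingers": -1,"x": 0,"y": 0,"z": 0,"ax": 0,"ay": 0,"az": 0},
  {"fingers": -1,"x": 0,"y": 0,"z": 0,"ax": 0,"ay": 0,"az": 0},
  {"fingers": -1,"x": 0,"y": 0,"z": 0,"ax": 0,"ay": 0,"az": 0},
], grip_force=30)

```text
clock: 5.02
tcp_pos: [0.487, 0.3213, 0.0949]
orientation: [1.828, 2.554, 0.004]
contact_force: [-0.9, 1.1, 7.3]
grip_width: 0.0152
gripper_force: 29.9
```

```bash
cat > plan.py <<'E'
from h import *
import sys
# rows for n steps of da rad (ccw +) about the axis, from commanded angle
def plan(da,n,a0=None,rad=.04,ax=(.5208,.3027)):
    o=r.get_obs();Rt=Ro.from_rotvec(o['orientation']).as_matrix()
    p=o['tcp_pos'][:2]-ax;a=np.arctan2(p[1],p[0]) if a0 is None else a0
    print('r',np.linalg.norm(p).round(4),'ang',round(np.degrees(np.arctan2(p[1],p[0])),1),'F',o['contact_force'].round(1),'w',o['grip_width'].round(4),'t',o['clock'],'tcp',o['tcp_pos'].round(4))
    P=rad*np.array([[np.cos(a+i*da),np.sin(a+i*da),0] for i in range(n+1)])
    for d in np.diff(P,axis=0): print((Rt.T@d)[:2].round(4))
E
python3 -c "
from plan import *
plan(.15,10)"
```

```text
Traceback (most recent call last):
  File "plan.py", line 7, in plan
    print('r',np.linalg.norm(p).round(4),'ang',round(np.degrees(np.arctan2(p[1],p[0])),1),'F',o['contact_force'].round(1),'w',o['grip_width'].round(4),'t',o['clock'],'tcp',o['tcp_pos'].round(4))
                                                                                                                              ^^^^^^^^^^^^^^^^^^^^^
AttributeError: 'float' object has no attribute 'round'
```

```bash
sed -i "s/o\['grip_width'\].round(4)/o['grip_width']/" plan.py
python3 -c "
from plan import *
plan(.15,10)"
```

```text
r 0.0386 ang 151.2 F [-0.9  1.1  7.3] w 0.015178623207824477 t 5.0167 tcp [0.487  0.3213 0.0949]
[-0.0044 -0.0041]
[-0.0049 -0.0034]
[-0.0054 -0.0026]
[-0.0057 -0.0018]
[-0.0059 -0.0009]
[-0.006 -0.   ]
[-0.0059  0.0009]
[-0.0057  0.0017]
[-0.0054  0.0026]
[-0.005   0.0034]
```

arm_command([
  {"fingers": -1,"x": 0,"y": 0,"z": -0.002,"ax": 0,"ay": 0,"az": 0},
  {"fingers": -1,"x": -0.0044,"y": -0.0041,"z": 0,"ax": 0,"ay": 0,"az": 0},
  {"fingers": -1,"x": -0.0049,"y": -0.0034,"z": 0,"ax": 0,"ay": 0,"az": 0},
  {"fingers": -1,"x": -0.0054,"y": -0.0026,"z": 0,"ax": 0,"ay": 0,"az": 0},
  {"fingers": -1,"x": -0.0057,"y": -0.0018,"z": 0,"ax": 0,"ay": 0,"az": 0},
  {"fingers": -1,"x": -0.0059,"y": -0.0009,"z": 0,"ax": 0,"ay": 0,"az": 0},
  {"fingers": -1,"x": 0,"y": 0,"z": 0,"ax": 0,"ay": 0,"az": 0},
])

```text
clock: 5.6
tcp_pos: [0.4836, 0.2896, 0.0953]
orientation: [1.831, 2.552, 0.0]
contact_force: [4.4, -0.6, -3.5]
grip_width: 0.0151
gripper_force: 30.5
```

```bash
python3 -c "
from plan import *
plan(.15,10,a0=np.radians(151.2)+.75)"
```

```text
r 0.0395 ang -160.6 F [ 4.4 -0.6 -3.5] w 0.015077505929369895 t 5.6 tcp [0.4836 0.2896 0.0953]
[-0.006 -0.   ]
[-0.0059  0.0009]
[-0.0057  0.0017]
[-0.0054  0.0026]
[-0.005   0.0034]
[-0.0044  0.0041]
[-0.0037  0.0047]
[-0.003   0.0052]
[-0.0022  0.0056]
[-0.0013  0.0058]
```

arm_command([
  {"fingers": -1,"x": -0.006,"y": 0,"z": 0,"ax": 0,"ay": 0,"az": 0},
  {"fingers": -1,"x": -0.0059,"y": 0.0009,"z": 0,"ax": 0,"ay": 0,"az": 0},
  {"fingers": -1,"x": -0.0057,"y": 0.0017,"z": 0,"ax": 0,"ay": 0,"az": 0},
  {"fingers": -1,"x": -0.0054,"y": 0.0026,"z": 0,"ax": 0,"ay": 0,"az": 0},
  {"fingers": -1,"x": -0.005,"y": 0.0034,"z": 0,"ax": 0,"ay": 0,"az": 0},
  {"fingers": -1,"x": -0.0044,"y": 0.0041,"z": 0,"ax": 0,"ay": 0,"az": 0},
  {"fingers": -1,"x": -0.0037,"y": 0.0047,"z": 0,"ax": 0,"ay": 0,"az": 0},
  {"fingers": -1,"x": -0.003,"y": 0.0052,"z": 0,"ax": 0,"ay": 0,"az": 0},
  {"fingers": -1,"x": 0,"y": 0,"z": 0,"ax": 0,"ay": 0,"az": 0},
])

```text
clock: 6.35
tcp_pos: [0.5181, 0.2616, 0.0953]
orientation: [1.83, 2.553, 0.002]
contact_force: [1.6, 4.1, -6.6]
grip_width: 0.0152
gripper_force: 30.2
```

```bash
python3 -c "
from plan import *
plan(.1,10,a0=np.radians(151.2)+1.95)
f=grab('top','top1')
c=f['frame'][148:298,190:390,::-1]
cv2.imwrite('pics/c2.png',cv2.resize(c,(800,600),interpolation=cv2.INTER_LANCZOS4))
"
```

```text
r 0.0412 ang -93.8 F [ 1.6  4.1 -6.6] w 0.01524612762378607 t 6.35 tcp [0.5181 0.2616 0.0953]
[-0.0016  0.0037]
[-0.0012  0.0038]
[-0.0008  0.0039]
[-0.0004  0.004 ]
[-0.     0.004]
[0.0004 0.004 ]
[0.0008 0.0039]
[0.0012 0.0038]
[0.0016 0.0037]
[0.0019 0.0035]
```

View pics/c2.png

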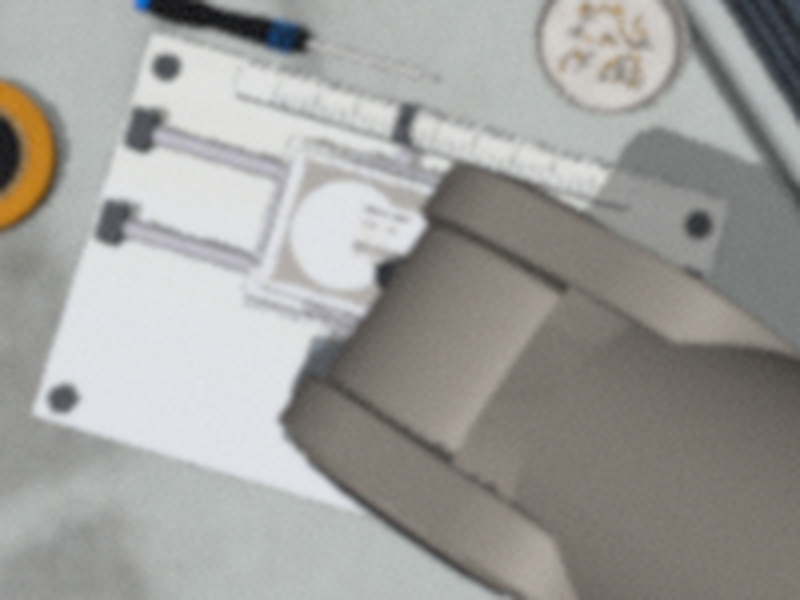

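The carriage has moved about 18 mm towards the stop, with the drive corner going from (262,130) to (298,145). The pointer is near (408,155), already past the clip. I'll continue towards the stop and watch the tangential force.

arm_command([
  {"fingers": -1,"x": -0.0016,"y": 0.0037,"z": 0.001,"ax": 0,"ay": 0,"az": 0},
  {"fingers": -1,"x": -0.0012,"y": 0.0038,"z": 0,"ax": 0,"ay": 0,"az": 0},
  {"fingers": -1,"x": -0.0008,"y": 0.0039,"z": 0,"ax": 0,"ay": 0,"az": 0},
  {"fingers": -1,"x": -0.0004,"y": 0.004,"z": 0,"ax": 0,"ay": 0,"az": 0},
  {"fingers": -1,"x": 0,"y": 0.004,"z": 0,"ax": 0,"ay": 0,"az": 0},
  {"fingers": -1,"x": 0,"y": 0,"z": 0,"ax": 0,"ay": 0,"az": 0},
])

```text
clock: 6.9
tcp_pos: [0.5375, 0.2645, 0.095]
orientation: [1.829, 2.553, 0.002]
contact_force: [-0.5, 2.3, 4.0]
grip_width: 0.0152
gripper_force: 31.2
```

arm_command([
  {"fingers": -1,"x": 0.0004,"y": 0.004,"z": 0,"ax": 0,"ay": 0,"az": 0},
  {"fingers": -1,"x": 0.0008,"y": 0.0039,"z": 0,"ax": 0,"ay": 0,"az": 0},
  {"fingers": -1,"x": 0.0012,"y": 0.0038,"z": 0,"ax": 0,"ay": 0,"az": 0},
  {"fingers": -1,"x": 0.0016,"y": 0.0037,"z": 0,"ax": 0,"ay": 0,"az": 0},
  {"fingers": -1,"x": 0.0019,"y": 0.0035,"z": 0,"ax": 0,"ay": 0,"az": 0},
  {"fingers": -1,"x": 0,"y": 0,"z": 0,"ax": 0,"ay": 0,"az": 0},
])

```text
clock: 7.4
tcp_pos: [0.553, 0.2761, 0.095]
orientation: [1.828, 2.554, 0.001]
contact_force: [-2.0, 2.4, 5.0]
grip_width: 0.015
gripper_force: 31.3
```

```bash
cat >> plan.py <<'E'
def tang(ax=(.5208,.3027)):
    F=[]
    for _ in range(4):
        o=r.get_obs();F.append(o['contact_force'])
    F=np.mean(F,0);p=o['tcp_pos'][:2]-ax;u=p/np.linalg.norm(p);print('tang ccw',-(-u[1]*F[0]+u[0]*F[1]),'radial',u@F[:2],'n',F[2])
E
python3 -c "
from plan import *
plan(.06,12,a0=np.radians(151.2)+2.95);tang()"
```

```text
r 0.0418 ang -39.6 F [-2.   2.4  5. ] w 0.015016867284061923 t 7.4 tcp [0.553  0.2761 0.095 ]
[0.0013 0.002 ]
[0.0014 0.0019]
[0.0015 0.0018]
[0.0017 0.0017]
[0.0018 0.0016]
[0.0018 0.0015]
[0.0019 0.0014]
[0.002  0.0013]
[0.0021 0.0012]
[0.0022 0.001 ]
[0.0022 0.0009]
[0.0023 0.0008]
tang ccw -0.5565966192222307 radial -3.087179146246291 n 5.0122186464017515
```

arm_command([
  {"fingers": -1,"x": 0.0013,"y": 0.002,"z": 0,"ax": 0,"ay": 0,"az": 0},
  {"fingers": -1,"x": 0.0014,"y": 0.0019,"z": 0,"ax": 0,"ay": 0,"az": 0},
  {"fingers": -1,"x": 0.0015,"y": 0.0018,"z": 0,"ax": 0,"ay": 0,"az": 0},
  {"fingers": -1,"x": 0.0017,"y": 0.0017,"z": 0,"ax": 0,"ay": 0,"az": 0},
])

```text
clock: 7.73
tcp_pos: [0.5574, 0.2827, 0.0949]
orientation: [1.829, 2.553, -0.003]
contact_force: [-3.8, -1.4, 9.2]
grip_width: 0.0154
gripper_force: 31.8
```

```bash
python3 -c "
from plan import *
from scipy.optimize import least_squares
P=np.array([[.487,.3213],[.4836,.2896],[.5181,.2616],[.5375,.2645],[.553,.2761],r.get_obs()['tcp_pos'][:2]])
s=least_squares(lambda x:np.hypot(*(P-x[:2]).T)-.04,[.52,.30]);print(s.x,s.fun)
tang(s.x[:2]);f=grab('top','top2')
c=f['frame'][148:298,190:390,::-1]
a=load('top0')
cv2.imwrite('pics/c3.png',cv2.resize(c,(800,600),interpolation=cv2.INTER_LANCZOS4))
f=grab('scene','scene2')
"
```

```text
[0.52187819 0.30135683] [ 1.77332828e-04  4.30079033e-05 -6.40528806e-05  3.08213983e-05
  8.08500124e-05  1.28918490e-04]
tang ccw 2.9973202058826094 radial -2.691386867166409 n 9.18392981618531
```

View pics/c3.png

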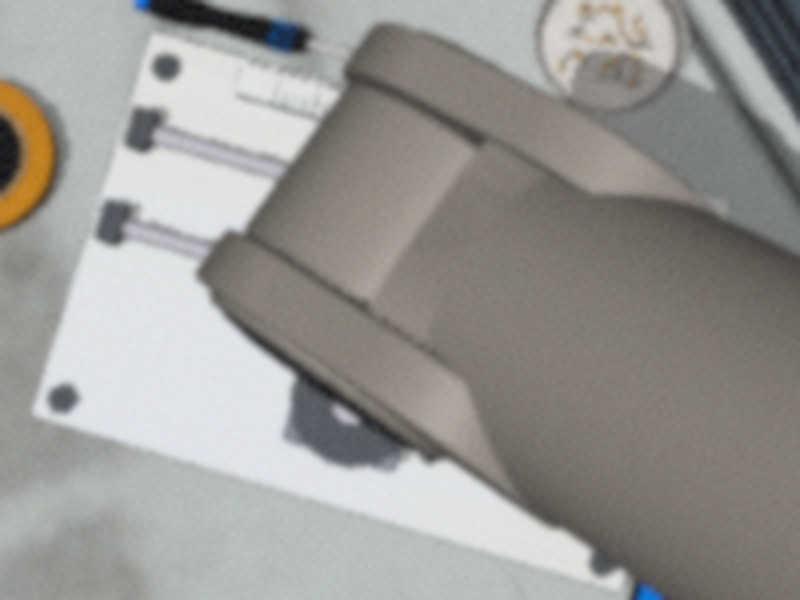

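The arm hides the carriage in the top view. The circle fit is very good: axis at (0.5219, 0.3014), radius 40 mm. I'll check the gap at the rubber tip in the scene view.

```bash
python3 -c "
from plan import *
f=load('scene2');B=np.load('base.npz')
for p in([.03,-.07,.03],[.03,0,.03],[.08,.015,.03]):
    w=np.append(B['R']@p[:2]+B['t'],p[2]);print(proj(f,w))
c=f['frame'][185:305,190:350,::-1]
cv2.imwrite('pics/s2.png',cv2.resize(c,(800,600),interpolation=cv2.INTER_LANCZOS4))
"
```

```text
[304.35269445 220.45160538]
[279.59699473 231.14084596]
[261.80476905 222.57030939]
```

View pics/s2.png

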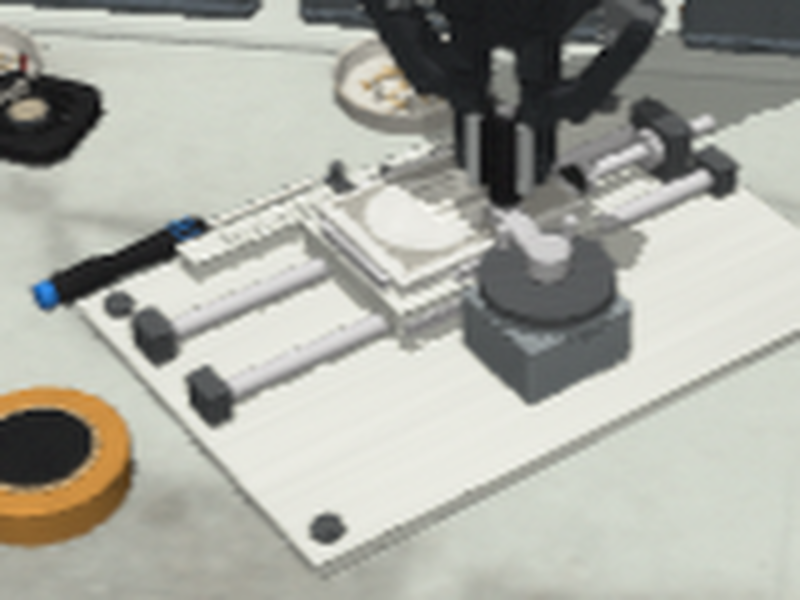

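The rubber tip is at about (575,180), just right of the gripper finger, and there still seems to be a small gap to the carriage. I'll continue in small steps.

```bash
sed -i 's/ax=(.5208,.3027)/ax=(.5219,.3014)/' plan.py; python3 -c "
from plan import *
plan(.04,25);tang()"
```

```text
r 0.0402 ang -26.7 F [-2.5 -0.1  6.7] w 0.015065546479491019 t 7.8333 tcp [0.5578 0.2833 0.095 ]
[0.0011 0.0011]
[0.0012 0.0011]
[0.0012 0.001 ]
[0.0013 0.001 ]
[0.0013 0.0009]
[0.0013 0.0009]
[0.0014 0.0008]
[0.0014 0.0008]
[0.0014 0.0007]
[0.0015 0.0006]
[0.0015 0.0006]
[0.0015 0.0005]
[0.0015 0.0005]
[0.0015 0.0004]
[0.0016 0.0003]
[0.0016 0.0003]
[0.0016 0.0002]
[0.0016 0.0002]
[0.0016 0.0001]
[0.0016 0.    ]
[ 0.0016 -0.    ]
[ 0.0016 -0.0001]
[ 0.0016 -0.0002]
[ 0.0016 -0.0002]
[ 0.0016 -0.0003]
tang ccw 1.2054616790746606 radial -2.2450435231346084 n 6.741171753341791
```

arm_command([
  {"fingers": -1,"x": 0.0011,"y": 0.0011,"z": -0.0015,"ax": 0,"ay": 0,"az": 0},
  {"fingers": -1,"x": 0.0012,"y": 0.0011,"z": 0,"ax": 0,"ay": 0,"az": 0},
  {"fingers": -1,"x": 0.0012,"y": 0.001,"z": 0,"ax": 0,"ay": 0,"az": 0},
  {"fingers": -1,"x": 0.0013,"y": 0.001,"z": 0,"ax": 0,"ay": 0,"az": 0},
  {"fingers": -1,"x": 0.0013,"y": 0.0009,"z": 0,"ax": 0,"ay": 0,"az": 0},
])

```text
clock: 8.25
tcp_pos: [0.5603, 0.2903, 0.0953]
orientation: [1.829, 2.554, -0.002]
contact_force: [-2.1, -2.4, -1.9]
grip_width: 0.0151
gripper_force: 30.9
```

arm_command([
  {"fingers": -1,"x": 0.0013,"y": 0.0009,"z": 0,"ax": 0,"ay": 0,"az": 0},
  {"fingers": -1,"x": 0.0014,"y": 0.0008,"z": 0,"ax": 0,"ay": 0,"az": 0},
  {"fingers": -1,"x": 0.0014,"y": 0.0008,"z": 0,"ax": 0,"ay": 0,"az": 0},
])

```text
clock: 8.5
tcp_pos: [0.5614, 0.2954, 0.0953]
orientation: [1.829, 2.554, -0.001]
contact_force: [-0.0, -2.0, -3.5]
grip_width: 0.015
gripper_force: 30.6
```

```bash
python3 -c "
from plan import *
plan(.04,0);tang()"
```

```text
r 0.0399 ang -8.7 F [-0.  -2.  -3.5] w 0.01498394733331296 t 8.5 tcp [0.5614 0.2954 0.0953]
tang ccw 1.9689185666514228 radial 0.27703962255092807 n -3.534668195310289
```

arm_command([
  {"fingers": -1,"x": 0.0014,"y": 0.0007,"z": 0,"ax": 0,"ay": 0,"az": 0},
  {"fingers": -1,"x": 0.0015,"y": 0.0006,"z": 0,"ax": 0,"ay": 0,"az": 0},
  {"fingers": -1,"x": 0.0015,"y": 0.0006,"z": 0,"ax": 0,"ay": 0,"az": 0},
])

```text
clock: 8.75
tcp_pos: [0.5618, 0.3003, 0.0954]
orientation: [1.829, 2.554, -0.001]
contact_force: [1.5, -3.0, -4.8]
grip_width: 0.0151
gripper_force: 30.3
```

arm_command([
  {"fingers": -1,"x": 0.0015,"y": 0.0005,"z": 0,"ax": 0,"ay": 0,"az": 0},
  {"fingers": -1,"x": 0.0015,"y": 0.0005,"z": 0,"ax": 0,"ay": 0,"az": 0},
])

```text
clock: 8.92
tcp_pos: [0.5617, 0.3036, 0.0955]
orientation: [1.829, 2.554, -0.0]
contact_force: [1.5, -3.5, -6.8]
grip_width: 0.015
gripper_force: 30.1
```

```bash
python3 -c "
from plan import *
plan(.04,0);tang()
f=grab('scene','scene3')
c=f['frame'][195:255,260:340,::-1]
cv2.imwrite('pics/s3.png',cv2.resize(c,(800,600),interpolation=cv2.INTER_LANCZOS4))
"
```

```text
r 0.0399 ang 3.1 F [ 1.5 -3.5 -6.8] w 0.015048012215507292 t 8.9167 tcp [0.5617 0.3036 0.0955]
tang ccw 3.5428623136162236 radial 1.2872028746967763 n -6.846938532242777
```

View pics/s3.png

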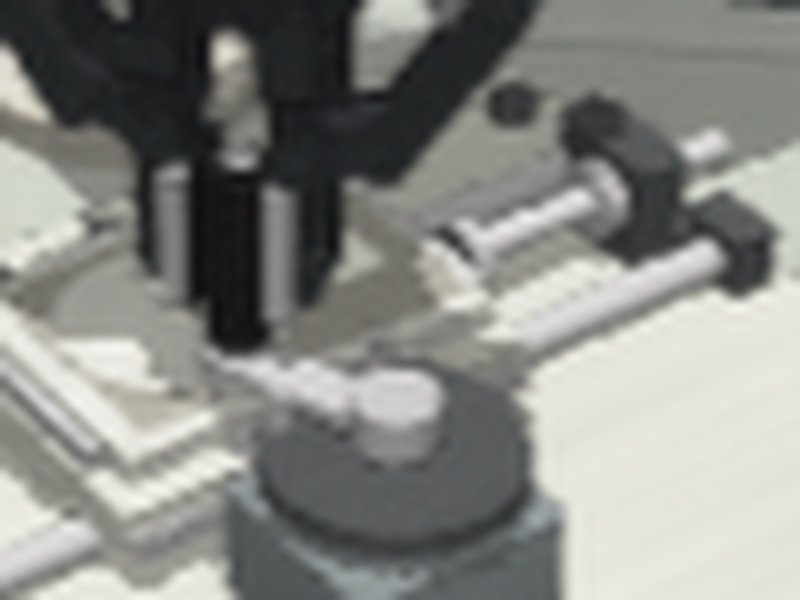

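The rubber tip, at about (455,240), is nearly covered by the carriage's end edge, so contact is close. I'll go in very small steps now.

arm_command([
  {"fingers": -1,"x": 0.0015,"y": 0.0004,"z": 0.001,"ax": 0,"ay": 0,"az": 0},
  {"fingers": -1,"x": 0.0016,"y": 0.0003,"z": 0,"ax": 0,"ay": 0,"az": 0},
])

```text
clock: 9.13
tcp_pos: [0.5614, 0.3073, 0.0953]
orientation: [1.829, 2.554, 0.001]
contact_force: [0.9, -2.5, -2.0]
grip_width: 0.0152
gripper_force: 30.5
```

arm_command([
  {"fingers": -1,"x": 0.0016,"y": 0.0003,"z": 0,"ax": 0,"ay": 0,"az": 0},
  {"fingers": -1,"x": 0,"y": 0,"z": 0,"ax": 0,"ay": 0,"az": 0},
])

```text
clock: 9.3
tcp_pos: [0.561, 0.3096, 0.0953]
orientation: [-1.828, -2.555, -0.002]
contact_force: [0.6, -1.6, -1.3]
grip_width: 0.0151
gripper_force: 30.6
```

```bash
python3 -c "
from plan import *
plan(.04,0);tang()
"
```

```text
r 0.04 ang 11.9 F [ 0.6 -1.6 -1.3] w 0.015056362397826355 t 9.3 tcp [0.561  0.3096 0.0953]
tang ccw 1.647899902012808 radial 0.22516777553755138 n -1.3034478710726618
```

arm_command([
  {"fingers": -1,"x": 0.0016,"y": 0.0002,"z": 0,"ax": 0,"ay": 0,"az": 0},
  {"fingers": -1,"x": 0.0016,"y": 0.0002,"z": 0,"ax": 0,"ay": 0,"az": 0},
  {"fingers": -1,"x": 0,"y": 0,"z": 0,"ax": 0,"ay": 0,"az": 0},
])

```text
clock: 9.55
tcp_pos: [0.5605, 0.3121, 0.0952]
orientation: [1.829, 2.554, 0.001]
contact_force: [0.6, -4.2, 0.8]
grip_width: 0.0151
gripper_force: 30.8
```

arm_command([
  {"fingers": -1,"x": 0.0016,"y": 0.0001,"z": 0,"ax": 0,"ay": 0,"az": 0},
  {"fingers": -1,"x": 0.0016,"y": 0,"z": 0,"ax": 0,"ay": 0,"az": 0},
  {"fingers": -1,"x": 0,"y": 0,"z": 0,"ax": 0,"ay": 0,"az": 0},
])

```text
clock: 9.8
tcp_pos: [0.5597, 0.3147, 0.0951]
orientation: [1.829, 2.554, 0.0]
contact_force: [0.3, -4.0, 1.7]
grip_width: 0.015
gripper_force: 31.1
```

arm_command([
  {"fingers": -1,"x": 0.0016,"y": 0,"z": 0,"ax": 0,"ay": 0,"az": 0},
  {"fingers": -1,"x": 0.0016,"y": -0.0001,"z": 0,"ax": 0,"ay": 0,"az": 0},
  {"fingers": -1,"x": 0,"y": 0,"z": 0,"ax": 0,"ay": 0,"az": 0},
])

```text
clock: 10.05
tcp_pos: [0.5588, 0.3172, 0.0951]
orientation: [1.829, 2.553, -0.001]
contact_force: [0.7, -5.9, 2.8]
grip_width: 0.0153
gripper_force: 31.2
```

```bash
python3 -c "
from plan import *
plan(.04,0);tang()
"
```

```text
r 0.0401 ang 23.2 F [ 0.7 -5.9  2.8] w 0.015264494602571977 t 10.05 tcp [0.5588 0.3172 0.0951]
tang ccw 5.658110994928197 radial -1.689789003544522 n 2.785087570324409
```

arm_command([
  {"fingers": -1,"x": 0.0016,"y": -0.0002,"z": 0,"ax": 0,"ay": 0,"az": 0},
  {"fingers": -1,"x": 0,"y": 0,"z": 0,"ax": 0,"ay": 0,"az": 0},
  {"fingers": -1,"x": 0,"y": 0,"z": 0,"ax": 0,"ay": 0,"az": 0},
])

```text
clock: 10.3
tcp_pos: [0.5584, 0.3183, 0.0951]
orientation: [1.829, 2.552, -0.001]
contact_force: [0.8, -6.2, 3.3]
grip_width: 0.0151
gripper_force: 31.2
```

```bash
python3 -c "
from plan import *
plan(-.15,20);tang()
f=grab('scene','scene4')
c=f['frame'][195:255,260:340,::-1]
cv2.imwrite('pics/s4.png',cv2.resize(c,(800,600),interpolation=cv2.INTER_LANCZOS4))
"
```

```text
r 0.0402 ang 24.8 F [ 0.8 -6.2  3.3] w 0.01511020815886855 t 10.3 tcp [0.5584 0.3183 0.0951]
[-0.006   0.0002]
[-0.006  -0.0007]
[-0.0058 -0.0016]
[-0.0055 -0.0024]
[-0.0051 -0.0032]
[-0.0045 -0.0039]
[-0.0039 -0.0046]
[-0.0031 -0.0051]
[-0.0023 -0.0055]
[-0.0015 -0.0058]
[-0.0006 -0.006 ]
[ 0.0003 -0.006 ]
[ 0.0012 -0.0059]
[ 0.002  -0.0056]
[ 0.0029 -0.0053]
[ 0.0036 -0.0048]
[ 0.0043 -0.0042]
[ 0.0049 -0.0035]
[ 0.0053 -0.0027]
[ 0.0057 -0.0019]
tang ccw 5.964502313925632 radial -1.8252446572683845 n 3.275638856821287
```

View pics/s4.png

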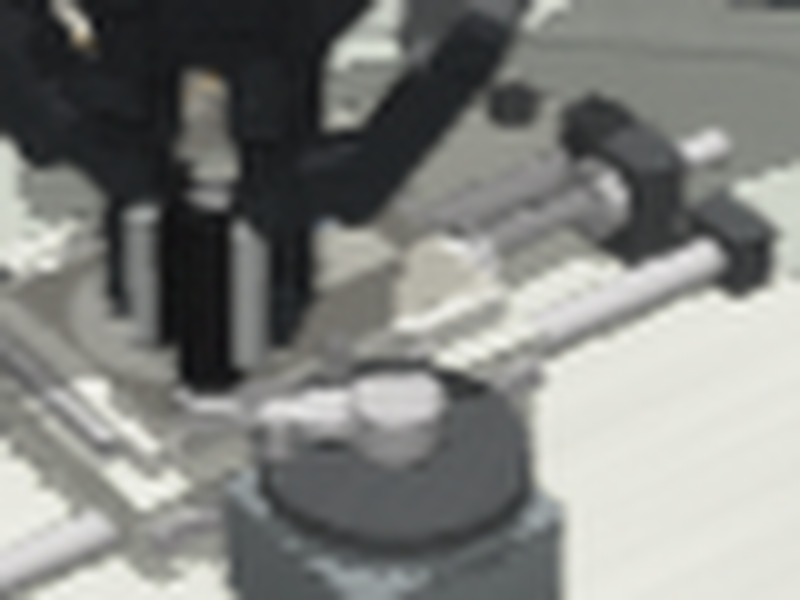

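The carriage end now covers the rubber tip. The tangential force rose from about 1.6 to 6 N over 2.7 mm of carriage travel, which means roughly 10 N on the tip, a light press. Now I'll wind back clockwise, about 3.05 rad in all, stopping short to look.

arm_command([
  {"fingers": -1,"x": -0.006,"y": 0.0002,"z": 0,"ax": 0,"ay": 0,"az": 0},
  {"fingers": -1,"x": -0.006,"y": -0.0007,"z": 0,"ax": 0,"ay": 0,"az": 0},
  {"fingers": -1,"x": -0.0058,"y": -0.0016,"z": 0,"ax": 0,"ay": 0,"az": 0},
  {"fingers": -1,"x": -0.0055,"y": -0.0024,"z": 0,"ax": 0,"ay": 0,"az": 0},
  {"fingers": -1,"x": -0.0051,"y": -0.0032,"z": 0,"ax": 0,"ay": 0,"az": 0},
  {"fingers": -1,"x": -0.0045,"y": -0.0039,"z": 0,"ax": 0,"ay": 0,"az": 0},
  {"fingers": -1,"x": -0.0039,"y": -0.0046,"z": 0,"ax": 0,"ay": 0,"az": 0},
  {"fingers": -1,"x": -0.0031,"y": -0.0051,"z": 0,"ax": 0,"ay": 0,"az": 0},
  {"fingers": -1,"x": 0,"y": 0,"z": 0,"ax": 0,"ay": 0,"az": 0},
])

```text
clock: 11.1
tcp_pos: [0.5496, 0.2727, 0.095]
orientation: [1.83, 2.553, -0.003]
contact_force: [1.2, -2.1, 6.3]
grip_width: 0.0151
gripper_force: 31.5
```

```bash
python3 -c "
from plan import *
plan(-.15,10);tang()
"
```

```text
r 0.0399 ang -46.0 F [ 1.2 -2.1  6.3] w 0.015139140031522945 t 11.1 tcp [0.5496 0.2727 0.095 ]
[-0.0021 -0.0056]
[-0.0013 -0.0059]
[-0.0004 -0.006 ]
[ 0.0005 -0.006 ]
[ 0.0014 -0.0058]
[ 0.0022 -0.0056]
[ 0.0031 -0.0052]
[ 0.0038 -0.0046]
[ 0.0044 -0.004 ]
[ 0.005  -0.0033]
tang ccw 0.5939766942203059 radial 2.2851003631417885 n 6.332539423855702
```

arm_command([
  {"fingers": -1,"x": -0.0021,"y": -0.0056,"z": -0.001,"ax": 0,"ay": 0,"az": 0},
  {"fingers": -1,"x": -0.0013,"y": -0.0059,"z": 0,"ax": 0,"ay": 0,"az": 0},
  {"fingers": -1,"x": -0.0004,"y": -0.006,"z": 0,"ax": 0,"ay": 0,"az": 0},
  {"fingers": -1,"x": 0.0005,"y": -0.006,"z": 0,"ax": 0,"ay": 0,"az": 0},
  {"fingers": -1,"x": 0.0014,"y": -0.0058,"z": 0,"ax": 0,"ay": 0,"az": 0},
  {"fingers": -1,"x": 0.0022,"y": -0.0056,"z": 0,"ax": 0,"ay": 0,"az": 0},
  {"fingers": -1,"x": 0.0031,"y": -0.0052,"z": 0,"ax": 0,"ay": 0,"az": 0},
  {"fingers": -1,"x": 0.0038,"y": -0.0046,"z": 0,"ax": 0,"ay": 0,"az": 0},
  {"fingers": -1,"x": 0.0044,"y": -0.004,"z": 0,"ax": 0,"ay": 0,"az": 0},
  {"fingers": -1,"x": 0,"y": 0,"z": 0,"ax": 0,"ay": 0,"az": 0},
])

```text
clock: 11.93
tcp_pos: [0.4972, 0.2705, 0.0953]
orientation: [-1.825, -2.554, 0.005]
contact_force: [-5.0, -4.8, 1.5]
grip_width: 0.0149
gripper_force: 31.0
```

```bash
python3 -c "
from plan import *
plan(-.05,10);tang()
f=grab('top','top5')
c=f['frame'][150:225,230:330,::-1]
cv2.imwrite('pics/c5.png',cv2.resize(c,(800,600),interpolation=cv2.INTER_LANCZOS4))
B=np.load('base.npz');R,t=B['R'],B['t']
# rectified views (base frame at z=.03), 0.25 mm/px, x .05...11, y .06..-.02
def rect(f,z=.03):
    X,Y=np.meshgrid(np.arange(.11,-.02,-.0005),np.arange(.06,-.03,-.0005),indexing='ij')
    P=np.stack([X,Y],-1)@R.T+t; T=np.linalg.inv(f['world_from_camera']);P=np.concatenate([P,np.full(X.shape+(1,),z)],-1)@T[:3,:3].T+T[:3,3]
    q=P@f['K'].T;return cv2.remap(f['frame'],(q[...,0]/q[...,2]).astype('f4'),(q[...,1]/q[...,2]).astype('f4'),cv2.INTER_CUBIC)
ims=[rect(load(n))[:,:,::-1] for n in('top0','top5')]
cv2.imwrite('pics/rect5.png',cv2.resize(np.vstack(ims)[:, :],None,fx=1.15*3,fy=1.15,interpolation=cv2.INTER_CUBIC))
"
```

```text
r 0.0396 ang -128.6 F [-5.  -4.8  1.5] w 0.014868568231471369 t 11.9333 tcp [0.4972 0.2705 0.0953]
[ 0.0017 -0.001 ]
[ 0.0018 -0.0009]
[ 0.0018 -0.0009]
[ 0.0018 -0.0008]
[ 0.0019 -0.0007]
[ 0.0019 -0.0006]
[ 0.0019 -0.0005]
[ 0.002  -0.0004]
[ 0.002  -0.0003]
[ 0.002  -0.0002]
tang ccw 0.911928479385582 radial 6.868188018191091 n 1.4742972113955803
```

View pics/c5.png

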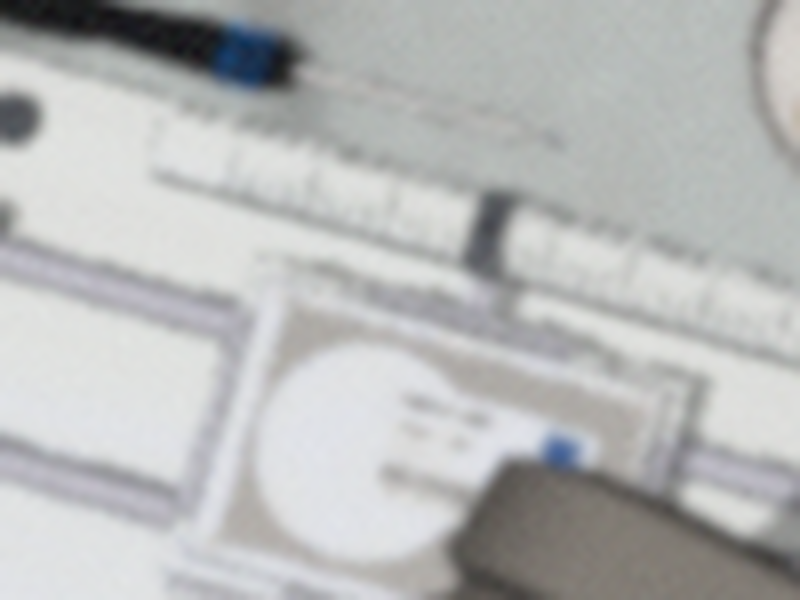

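In this crop the pointer is at about (502,295) and the clip at (490,235), so the pointer is still some 5–7 mm on the stop side. I'll measure it numerically from intensity profiles in a view rectified to the base frame.

```bash
cat > meas.py <<'E'
from plan import *
B=np.load('base.npz');R,t=B['R'],B['t']
def rect(f,z,xs,ys):
    X,Y=np.meshgrid(xs,ys,indexing='ij')
    P=np.stack([X,Y],-1)@R.T+t; T=np.linalg.inv(f['world_from_camera']);P=np.concatenate([P,np.full(X.shape+(1,),z)],-1)@T[:3,:3].T+T[:3,3]
    q=P@f['K'].T;return cv2.remap(cv2.cvtColor(f['frame'],cv2.COLOR_RGB2GRAY),(q[...,0]/q[...,2]).astype('f4'),(q[...,1]/q[...,2]).astype('f4'),cv2.INTER_CUBIC).astype(float)
def shift(a,b,z=.045,xr=(0.02,.075),tr=(.0,.06)):
    # y shift of the drive between frames a,b by template matching
    st=.00025;xs=np.arange(xr[1],xr[0],-st)
    A=rect(a,z,xs,np.arange(tr[1],tr[0],-st)).astype('f4');Bi=rect(b,z,xs,np.arange(tr[1]+.01,tr[0]-.035,-st)).astype('f4')
    m=cv2.matchTemplate(Bi,A,cv2.TM_CCOEFF_NORMED)[0];i=m.argmax();k=np.polyfit([-1,0,1],m[i-1:i+2],2);return (.01-(i-k[1]/2/k[0])*st)*1000,m[i]
E
python3 - <<'E'
from meas import *
a,b,c=load('top0'),load('top1'),load('top5')
print('depth drive',pt(a,291,204)[2])
for n,f in(('top1',b),('top5',c)):
    for xr,tr in(((.04,.075),(.03,.085)),((.03,.075),(.035,.075))): print(n,shift(a,f,xr=xr,tr=tr))
ys=np.arange(.04,-.005,-.001)
for n,f in(('top0',a),('top1',b),('top5',c)):
    print(n);
    print('  y  ',(ys*1e3).astype(int))
    for x in(.074,.076,.078,.080,.082,.084): print('ptr',x,rect(f,.027,[x-.0005,x,x+.0005],ys).mean(0).astype(int))
    print('clip',rect(f,.03,np.arange(.09,.098,.001),ys).mean(0).astype(int))
E
```

```text
depth drive 0.04383547001637744
top1 (np.float64(-19.07643307367544), np.float32(0.95936483))
top1 (np.float64(-18.97697104587747), np.float32(0.9703334))
top5 (np.float64(-17.303014785892593), np.float32(0.95339894))
top5 (np.float64(-17.30217853005533), np.float32(0.9647233))
top0
  y   [40 39 38 37 36 34 33 32 31 30 29 28 27 26 25 24 23 22 21 20 19 18 17 16
 15 14 13 12 11 10  9  8  7  6  5  4  3  2  1  0  0 -1 -2 -3 -4]
ptr 0.074 [152 155 159 160 157 158 160 165 168 171 169 165 160 151 142 138 140 145
 148 152 154 158 160 164 165 164 160 158 153 154 156 160 162 165 167 171
 170 170 170 171 172 175 174 174 169]
ptr 0.076 [188 189 190 190 188 184 179 177 176 175 172 169 161 152 144 141 147 158
 172 180 186 189 191 194 196 195 193 188 186 186 188 192 196 196 195 198
 199 200 199 199 200 201 201 202 200]
ptr 0.078 [208 206 206 205 200 192 185 178 172 169 164 160 155 151 146 146 152 163
 180 192 202 204 206 206 207 207 207 204 203 203 204 205 207 207 206 206
 207 209 210 209 207 207 208 209 209]
ptr 0.08 [194 192 192 190 186 180 179 169 158 146 138 132 131 130 131 133 138 149
 161 174
[... 2981 characters left out ...]
 207 208 207
 208 206 206 199 193 183 175 164 157 151 150 149 147 145 143 142 142 148
 160 175 190 201 204 203 206 206 208]
ptr 0.082 [177 176 177 177 177 178 178 178 177 176 176 179 180 178 175 175 177 180
 178 173 163 152 143 132 126 120 118 115 116 119 125 132 137 137 136 140
 147 159 169 176 177 177 175 176 179]
ptr 0.084 [177 178 181 184 186 186 186 182 179 177 177 179 181 181 179 175 177 181
 175 165 144 123 105  99  95  98 102 104 109 116 130 145 159 162 166 168
 174 178 182 180 179 178 178 178 180]
clip [200 202 208 213 214 214 213 214 215 215 215 216 215 214 214 214 214 212
 202 184 157 127 100  85  78  79  88 106 133 160 185 201 210 212 213 212
 212 210 206 202 200 202 206 211 214]
```

```bash
python3 - <<'E'
from meas import *
a,c=load('top0'),load('top5')
def rc(f,z,xs,ys):
    g=dict(f);o=[]
    for k in range(3): 
        g['frame']=np.repeat(f['frame'][:,:,k:k+1],3,2);o.append(rect(g,z,xs,ys))
    return np.clip(np.stack(o[::-1],-1),0,255).astype('u1')
# panel A/B: top0 y .05...01, top5 y .033..-.007, 10 px/mm, x .105...060
xs=np.arange(.105,.065,-.0001)
A=rc(a,.027,xs,np.arange(.045,.005,-.0001));C=rc(c,.027,xs,np.arange(.032,-.008,-.0001))
s=grab('scene','scene5');cv2.imwrite('pics/scene5.png',s['frame'][:,:,::-1])
w=np.append(R@[.08,.012]+t,.027);u,v=proj(s,w).round().astype(int);print(u,v,A.shape)
S=cv2.resize(s['frame'][v-10:v+10,u-20:u+20,::-1],(400,200),interpolation=cv2.INTER_LANCZOS4)
s0=load('scene0');w=np.append(R@[.08,.022]+t,.027);u,v=proj(s0,w).round().astype(int);print(u,v)
S0=cv2.resize(s0['frame'][v-10:v+10,u-20:u+20,::-1],(400,200),interpolation=cv2.INTER_LANCZOS4)
cv2.imwrite('pics/m.png',np.vstack([np.hstack([A,C]),np.hstack([S0,S])]))
ys=np.arange(.095,-.04,-.001)
for x in(-.006,.066): 
    p=rect(a,.034,np.arange(x-.001,x+.001,.0005),ys).mean(0).astype(int); print(x,[(round(y*1e3),q) for y,q in zip(ys,p) if y>.075 or y<-.018])
E
```

```text
263 223 (400, 400, 3)
259 225
-0.006 [(95, np.int64(212)), (94, np.int64(212)), (93, np.int64(212)), (92, np.int64(213)), (91, np.int64(214)), (90, np.int64(214)), (89, np.int64(212)), (88, np.int64(211)), (87, np.int64(206)), (86, np.int64(200)), (85, np.int64(198)), (84, np.int64(201)), (83, np.int64(204)), (82, np.int64(206)), (81, np.int64(206)), (80, np.int64(205)), (79, np.int64(202)), (78, np.int64(200)), (77, np.int64(199)), (76, np.int64(199)), (-18, np.int64(200)), (-19, np.int64(204)), (-20, np.int64(205)), (-21, np.int64(206)), (-22, np.int64(198)), (-23, np.int64(187)), (-24, np.int64(170)), (-25, np.int64(155)), (-26, np.int64(152)), (-27, np.int64(162)), (-28, np.int64(180)), (-29, np.int64(193)), (-30, np.int64(205)), (-31, np.int64(211)), (-32, np.int64(214)), (-33, np.int64(213)), (-34, np.int64(211)), (-35, np.int64(211)), (-36, np.int64(212)), (-37, np.int64(212)), (-38, np.int64(212)), (-39, np.int64(211))]
0.066 [(95, np.int64(209)), (94, np.int64(210)), (93, np.int64(210)), (92, np.int64(208)), (91, np.int64(207)), (90, np.int64(210)), (89, np.int64(211)), (88, np.int64(209)), (87, np.int64(206)), (86, np.int64(203)), (85, np.int64(201)), (84, np.int64(201)), (83, np.int64(200)), (82, np.int64(199)), (81, np.int64(197)), (80, np.int64(193)), (79, np.int64(189)), (78, np.int64(188)), (77, np.int64(184)), (76, np.int64(182)), (-18, np.int64(172)), (-19, np.int64(163)), (-20, np.int64(158)), (-21, np.int64(159)), (-22, np.int64(164)), (-23, np.int64(167)), (-24, np.int64(163)), (-25, np.int64(156)), (-26, np.int64(150)), (-27, np.int64(154)), (-28, np.int64(166)), (-29, np.int64(183)), (-30, np.int64(196)), (-31, np.int64(206)), (-32, np.int64(208)), (-33, np.int64(210)), (-34, np.int64(210)), (-35, np.int64(210)), (-36, np.int64(210)), (-37, np.int64(210)), (-38, np.int64(208)), (-39, np.int64(207))]
```

View pics/m.png

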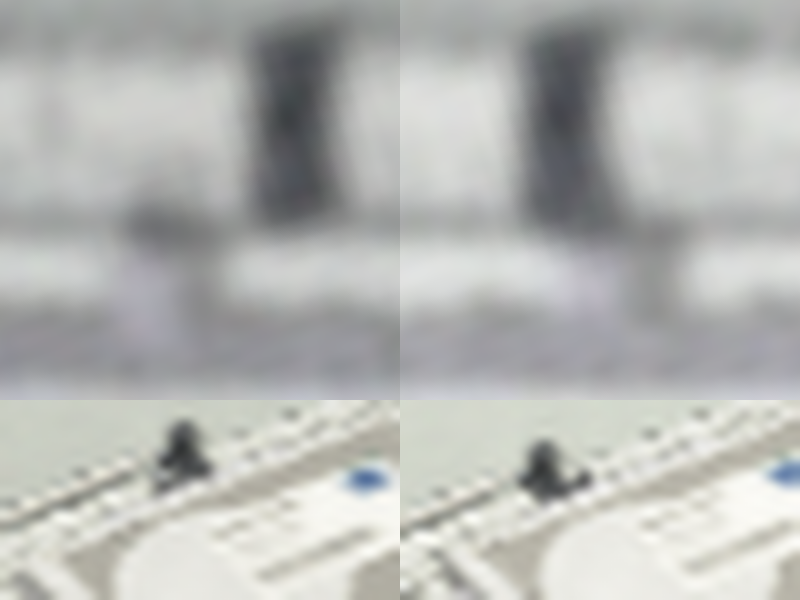

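In the rectified montage (10 px/mm) the pale pointer is at column 155 in the left panel (y ≈ 29.3) and column 595 in the right (y ≈ 12.3). The shadow beside it is what confused the first estimate. The clip is centred near y ≈ 15.6. The depth maps are free of shadows, so I'll use them to confirm.

```bash
python3 - <<'E'
from meas import *
def cloud(f):
    v,u=np.mgrid[0:420,0:560];d=f['depth'];K=f['K'];T=f['world_from_camera']
    P=np.stack([(u-K[0,2])/K[0,0]*d,(v-K[1,2])/K[1,1]*d,d],-1)[d>0]@T[:3,:3].T+T[:3,3]
    return np.c_[(P[:,:2]-t)@R,P[:,2]]*1000
for n in('top0','top5','scene0','scene5'):
    P=cloud(load(n)); Q=P[(P[:,0]>84)&(P[:,0]<104)&(abs(P[:,1]-15)<14)]
    h=Q[Q[:,2]>np.median(Q[:,2])+4]; print(n,'rail z',np.median(Q[:,2]).round(1),'clip n',len(h),h.min(0).round(1),h.mean(0).round(1),h.max(0).round(1))
    hh=Q[Q[:,2]>Q[:,2].max()-4];print('   rib',hh.round(1).tolist()[:12])
    S=P[(P[:,0]>72)&(P[:,0]<83)&(P[:,1]>-2)&(P[:,1]<42)&(P[:,2]>17)];print('   ptr',S[np.argsort(S[:,0])].round(1).tolist()[-14:])
E
```

```text
top0 rail z 20.7 clip n 20 [84.2 11.6 24.8] [92.6 15.6 30. ] [98.7 28.7 34. ]
   rib [[98.3, 16.7, 30.8], [98.7, 14.8, 31.8], [96.4, 16.1, 30.9], [96.8, 14.3, 31.7], [97.2, 12.4, 33.0], [93.9, 17.4, 31.5], [94.2, 15.5, 32.9], [94.9, 13.7, 32.2], [95.4, 11.9, 32.5], [92.1, 15.0, 34.0], [93.1, 13.2, 31.7], [84.2, 28.7, 33.2]]
   ptr [[75.8, 30.2, 32.3], [76.1, 28.3, 33.7], [77.4, 26.6, 28.9], [77.4, 32.7, 30.4], [78.1, 30.8, 29.5], [78.1, 28.9, 32.8], [79.9, 29.4, 32.9], [81.9, 15.7, 21.4], [82.1, 28.1, 34.6], [82.1, 30.0, 31.0], [82.1, 13.8, 23.2], [82.8, 16.1, 27.4], [82.9, 11.9, 22.2], [82.9, 18.0, 23.4]]
top5 rail z 21.1 clip n 19 [84.9 11.  25.8] [92.9 15.  30.8] [99.3 18.9 35.1]
   rib [[97.6, 16.6, 35.1], [95.5, 17.9, 33.0], [96.1, 16.1, 32.9], [97.5, 12.4, 31.2], [94.0, 17.4, 31.2], [94.3, 15.6, 32.2], [95.1, 13.7, 31.2], [95.1, 11.8, 33.9], [92.2, 15.0, 33.8], [93.2, 13.2, 31.2], [84.9, 12.8, 32.7], [85.7, 11.0, 31.3]]
   ptr [[75.4, 10.1, 33.6], [76.7, 12.4, 34.0], [76.9, 14.4, 29.0], [77.6, 10.6, 31.6], [78.1, 8.8, 31.6], [78.2, 14.9, 32.9], [78.8, 13.0, 32.4], [79.5, 11.2, 31.5], [81.2, 11.7, 32.5], [81.7, 15.6, 22.8], [82.4, 13.8, 21.4], [82.8, 14.2, 30.6], [82.9, 12.2, 33.4], [83.0, 16.1, 26.3]]
scene0 rail z 25.4 clip n 11 [86.4 14.5 30.2] [94.4 17.  33. ] [100.1  19.8  35.8]
   rib [[100.1, 15.0, 33.9], [96.5, 14.5, 35.8], [99.3, 18.4, 32.9], [96.4, 17.4, 34.2], [94.4, 16.0, 34.8], [97.1, 19.8, 32.0], [93.7, 19.2, 33.7], [92.9, 17.0, 33.3]]
   ptr [[80.1, 30.6, 35.4]]
scene5 rail z 26.4 clip n 13 [84.8 11.2 30.7] [92.7 16.4 33.2] [100.   19.7  37.4]
   rib [[100.0, 15.1, 34.0], [97.6, 13.9, 34.9], [97.9, 19.2, 34.1], [92.7, 19.7, 37.4], [94.9, 15.6, 34.4]]
   ptr [[81.2, 13.6, 33.2]]
```

```bash
cat >> meas.py <<'E'
def chan(f,z,xs,ys):
    g=dict(f);o=[]
    for k in range(3):
        g['frame']=np.repeat(f['frame'][:,:,k:k+1],3,2);o.append(rect(g,z,xs,ys))
    return np.stack(o,-1)
def ptr_y(f,y0,z=.032,x=(.0765,.081)):
    ys=np.arange(y0+.009,y0-.009,-.00025);C=chan(f,z,np.arange(*x,.0005),ys).mean(0)
    e=C[:,2]-C[:,:2].mean(1);e=e-np.median(e);e=np.clip(e-.4*e.max(),0,None);e[abs(ys-y0)>.006]=0
    return (e@ys/e.sum()*1e3).round(2),e.max().round(1)
def clip_y(f,z=.032,x=(.090,.100)):
    ys=np.arange(.03,.0,-.00025);o=[]
    for a in np.arange(x[0],x[1],.001):
        p=rect(f,z,[a],ys)[0];w=np.clip(np.percentile(p,70)-p-40,0,None);d=w>0;o.append((ys[d].max()*1e3,ys[d].min()*1e3,w@ys/w.sum()*1e3))
    return np.array(o)
E
python3 - <<'E'
from meas import *
for n,y in(('top0',.0292),('top1',.0102),('top5',.0119)):
    f=load(n)
    print(n,[ptr_y(f,y,x=x) for x in((.0765,.081),(.074,.078),(.078,.082))],clip_y(f)[::2].round(1).tolist())
    print(clip_y(f).mean(0))
plan(-.05,6)
E
```

```text
top0 [(np.float64(30.1), np.float64(2.9)), (np.float64(30.32), np.float64(3.5)), (np.float64(29.95), np.float64(2.5))] [[20.0, 11.0, 15.6], [20.5, 11.0, 15.7], [20.5, 10.5, 15.5], [20.0, 10.7, 15.4], [19.7, 11.0, 15.3], [18.2, 11.5, 14.8]]
[19.93181818 10.93181818 15.43920172]
top1 [(np.float64(11.18), np.float64(2.9)), (np.float64(11.73), np.float64(3.1)), (np.float64(11.33), np.float64(2.4))] [[20.2, 10.7, 15.6], [20.5, 11.0, 15.7], [20.5, 10.5, 15.5], [20.2, 10.5, 15.4], [20.0, 11.0, 15.4], [18.7, 11.5, 15.1]]
[20.11363636 10.84090909 15.48247596]
top5 [(np.float64(12.91), np.float64(2.4)), (np.float64(12.87), np.float64(2.8)), (np.float64(13.58), np.float64(2.1))] [[20.2, 10.7, 15.6], [20.5, 10.7, 15.6], [20.5, 10.5, 15.5], [20.2, 10.5, 15.4], [19.7, 10.7, 15.3], [18.5, 11.2, 14.9]]
[20.04545455 10.75       15.44373173]
r 0.0396 ang -127.7 F [-4.6 -4.4  2.1] w 0.015280603761600687 t 12.0333 tcp [0.4977 0.2701 0.0953]
[ 0.0017 -0.0011]
[ 0.0017 -0.001 ]
[ 0.0018 -0.0009]
[ 0.0018 -0.0008]
[ 0.0019 -0.0007]
[ 0.0019 -0.0006]
```

arm_command([
  {"fingers": -1,"x": 0.0017,"y": -0.0011,"z": 0,"ax": 0,"ay": 0,"az": 0},
  {"fingers": -1,"x": 0.0017,"y": -0.001,"z": 0,"ax": 0,"ay": 0,"az": 0},
  {"fingers": -1,"x": 0.0018,"y": -0.0009,"z": 0,"ax": 0,"ay": 0,"az": 0},
  {"fingers": -1,"x": 0.0018,"y": -0.0008,"z": 0,"ax": 0,"ay": 0,"az": 0},
  {"fingers": -1,"x": 0,"y": 0,"z": 0,"ax": 0,"ay": 0,"az": 0},
])

```text
clock: 12.45
tcp_pos: [0.4924, 0.275, 0.0953]
orientation: [-1.827, -2.554, 0.006]
contact_force: [-3.6, -4.4, 1.2]
grip_width: 0.0153
gripper_force: 31.1
```

```bash
cat >> meas.py <<'E'
def cloud(f):
    v,u=np.mgrid[0:420,0:560];d=f['depth'];K=f['K'];T=f['world_from_camera']
    P=np.stack([(u-K[0,2])/K[0,0]*d,(v-K[1,2])/K[1,1]*d,d],-1)[d>0]@T[:3,:3].T+T[:3,3]
    return np.c_[(P[:,:2]-t)@R,P[:,2]]*1000
def dep(fs):
    P=np.vstack([cloud(f) for f in fs])
    def s(x0,x1,y0,w,zt):
        Q=P[(P[:,0]>x0)&(P[:,0]<x1)&(abs(P[:,1]-y0)<w)&(P[:,2]>zt)&(P[:,2]<42)];return Q[:,1].mean().round(2),Q[:,1].min().round(1),Q[:,1].max().round(1),len(Q)
    return s
E
python3 - <<'E'
from meas import *
a=load('top0');fs=[grab('top',f'top6_{i}') for i in range(4)]
sh=[shift(a,f,xr=(.03,.075),tr=(.035,.075))[0] for f in fs];print('shift',np.round(sh,2));S=np.mean(sh)
d0=dep([a]);d=dep(fs)
for x in((73,78),(75,80),(77,82),(79,84)): print(x,'top0',d0(*x,29.3,7,27.5),'now',d(*x,29.3+S,7,27.5))
print('clip',d0(88,98,15.5,8,28),d(88,98,15.5,8,28),d(90,96,15.5,8,28))
plan(-.04,6);tang()
E
```

```text
shift [-15.57 -15.56 -15.59 -15.53]
(73, 78) top0 (np.float64(29.42), np.float64(25.9), np.float64(32.7), 9) now (np.float64(13.42), np.float64(10.1), np.float64(16.7), 41)
(75, 80) top0 (np.float64(29.86), np.float64(26.6), np.float64(32.7), 8) now (np.float64(13.41), np.float64(10.1), np.float64(16.7), 35)
(77, 82) top0 (np.float64(29.68), np.float64(26.6), np.float64(32.7), 5) now (np.float64(13.6), np.float64(10.6), np.float64(16.7), 23)
(79, 84) top0 (np.float64(29.17), np.float64(28.1), np.float64(30.0), 3) now (np.float64(13.69), np.float64(12.3), np.float64(16.1), 15)
clip (np.float64(14.75), np.float64(11.9), np.float64(18.0), 10) (np.float64(14.84), np.float64(11.8), np.float64(18.0), 42) (np.float64(15.06), np.float64(11.8), np.float64(18.0), 30)
r 0.0396 ang -138.1 F [-3.7 -5.   1.8] w 0.014958531099463549 t 12.65 tcp [0.4924 0.2749 0.0953]
[ 0.0015 -0.0006]
[ 0.0015 -0.0005]
[ 0.0015 -0.0005]
[ 0.0015 -0.0004]
[ 0.0016 -0.0004]
[ 0.0016 -0.0003]
tang ccw -1.2426215338076232 radial 6.023588744816816 n 1.7920038251158406
```

```bash
python3 - <<'E'
from meas import *
fs=[load(f'top6_{i}') for i in range(4)]
def avg(fs): g=dict(fs[0]);g['depth']=np.median([f['depth'] for f in fs],0);return cloud(g)
P=avg(fs+[load('top0'),load('top5')])
Q=P[(P[:,0]>88)&(P[:,0]<98)&(abs(P[:,1]-15)<9)];Q=Q[np.argsort(Q[:,1])]
print('clip',[(y.round(1),z.round(0)) for x,y,z in Q])
L=[]
for n,s in(('top0',0),('top1',-19.02),('top5',-17.3),('top6_0',-15.56)):
    q=avg(fs) if n[:4]=='top6' else cloud(load(n));q[:,1]-=s;L.append(q)
P=np.vstack(L)
for x0,x1 in((76,80),(80,83.5)):
    Q=P[(P[:,0]>x0)&(P[:,0]<x1)&(abs(P[:,1]-29)<7)];Q=Q[np.argsort(Q[:,1])];print('ptr',x0,[(y.round(1),z.round(0)) for x,y,z in Q])
E
```

```text
clip [(np.float64(6.1), np.float64(21.0)), (np.float64(6.7), np.float64(20.0)), (np.float64(7.2), np.float64(21.0)), (np.float64(7.4), np.float64(21.0)), (np.float64(7.8), np.float64(20.0)), (np.float64(8.0), np.float64(19.0)), (np.float64(8.6), np.float64(20.0)), (np.float64(9.1), np.float64(21.0)), (np.float64(9.7), np.float64(19.0)), (np.float64(9.9), np.float64(21.0)), (np.float64(10.4), np.float64(20.0)), (np.float64(11.0), np.float64(20.0)), (np.float64(11.5), np.float64(23.0)), (np.float64(11.7), np.float64(23.0)), (np.float64(11.9), np.float64(32.0)), (np.float64(12.2), np.float64(23.0)), (np.float64(12.4), np.float64(32.0)), (np.float64(12.8), np.float64(23.0)), (np.float64(13.2), np.float64(31.0)), (np.float64(13.5), np.float64(25.0)), (np.float64(13.7), np.float64(32.0)), (np.float64(14.1), np.float64(22.0)), (np.float64(14.3), np.float64(31.0)), (np.float64(14.7), np.float64(22.0)), (np.float64(15.0), np.float64(33.0)), (np.float64(15.5), np.float64(33.0)), (np.float64(16.0), np.float64(23.0)), (np.float64(16.1), np.float64(33.0)), (np.float64(16.5), np.float64(24.0)), (n
[... 3832 characters left out ...]
.2), np.float64(23.0)), (np.float64(31.5), np.float64(31.0)), (np.float64(31.7), np.float64(27.0)), (np.float64(32.2), np.float64(10.0)), (np.float64(32.5), np.float64(8.0)), (np.float64(32.8), np.float64(23.0)), (np.float64(32.9), np.float64(23.0)), (np.float64(33.4), np.float64(26.0)), (np.float64(33.4), np.float64(8.0)), (np.float64(33.6), np.float64(22.0)), (np.float64(34.3), np.float64(6.0)), (np.float64(34.5), np.float64(8.0)), (np.float64(34.5), np.float64(11.0)), (np.float64(34.7), np.float64(22.0)), (np.float64(34.8), np.float64(9.0)), (np.float64(35.2), np.float64(23.0)), (np.float64(35.4), np.float64(6.0)), (np.float64(35.4), np.float64(21.0)), (np.float64(35.5), np.float64(8.0))]
```

Pointer: edges at 25.9 and 33.05 put it at 29.5 at the start, so it stands at 13.95 now. Clip: foot edges at 11.25 and 19.3 put it at about 15.2. That leaves 1.25 mm to go, about 4.2 mm at the grip.

arm_command([
  {"fingers": -1,"x": 0.0015,"y": -0.0006,"z": 0,"ax": 0,"ay": 0,"az": 0},
  {"fingers": -1,"x": 0.0015,"y": -0.0005,"z": 0,"ax": 0,"ay": 0,"az": 0},
  {"fingers": -1,"x": 0.0013,"y": -0.0004,"z": 0,"ax": 0,"ay": 0,"az": 0},
  {"fingers": -1,"x": 0,"y": 0,"z": 0,"ax": 0,"ay": 0,"az": 0},
  {"fingers": -1,"x": 0,"y": 0,"z": 0,"ax": 0,"ay": 0,"az": 0},
])

```text
clock: 13.07
tcp_pos: [0.4895, 0.2786, 0.0953]
orientation: [-1.826, -2.554, 0.006]
contact_force: [-3.2, -6.7, 2.0]
grip_width: 0.015
gripper_force: 31.1
```

```bash
cat > now.py <<'E'
from meas import *
import sys
a=load('top0');fs=[grab('top',f'{sys.argv[1]}_{i}') for i in range(2)]
S=np.mean([shift(a,f,xr=(.03,.075),tr=(.035,.075))[0] for f in fs]);print('shift',S,'pointer',29.5+S)
b=load('top6_0');print('rel top6',[shift(b,f,xr=(.03,.075),tr=(.02,.06))[0] for f in fs])
plan(-.03,4);tang()
E
python3 now.py top7
```

```text
shift -14.09657701957102 pointer 15.40342298042898
rel top6 [np.float64(1.2620763331491671), np.float64(1.2872846404576728)]
r 0.0396 ang -144.9 F [-3.9 -6.1  2. ] w 0.015199646251631232 t 13.1667 tcp [0.4895 0.2786 0.0953]
[ 0.0012 -0.0003]
[ 0.0012 -0.0003]
[ 0.0012 -0.0002]
[ 0.0012 -0.0002]
tang ccw -2.752188398331455 radial 6.709492468081047 n 2.0423965520772636
```

The pointer is at 15.2–15.4, level with the clip, and the arm bears clockwise with about 2.8 N. I'll relieve the radial preload, then release gently and lift clear.

arm_command([
  {"fingers": -1,"x": -0.0003,"y": -0.001,"z": 0,"ax": 0,"ay": 0,"az": 0},
  {"fingers": -1,"x": 0,"y": 0,"z": 0,"ax": 0,"ay": 0,"az": 0},
  {"fingers": -1,"x": 0,"y": 0,"z": 0,"ax": 0,"ay": 0,"az": 0},
])

```text
clock: 13.42
tcp_pos: [0.4895, 0.2785, 0.0954]
orientation: [-1.827, -2.554, 0.003]
contact_force: [-3.7, -2.8, -1.8]
grip_width: 0.0153
gripper_force: 30.8
```

```bash
python3 now.py top8
```

```text
shift -14.08027410271816 pointer 15.41972589728184
rel top6 [np.float64(1.2799531125298937), np.float64(1.295010890729642)]
r 0.0397 ang -144.6 F [-4.5 -3.  -1.5] w 0.014661652217387983 t 13.5167 tcp [0.4896 0.2784 0.0954]
[ 0.0012 -0.0003]
[ 0.0012 -0.0003]
[ 0.0012 -0.0003]
[ 0.0012 -0.0002]
tang ccw 0.11081719014399871 radial 5.422542968637061 n -1.5293762491802512
```

arm_command([
  {"fingers": -1,"x": 0.0003,"y": -0.001,"z": 0,"ax": 0,"ay": 0,"az": 0},
  {"fingers": -1,"x": 0,"y": 0,"z": 0,"ax": 0,"ay": 0,"az": 0},
  {"fingers": -1,"x": 0,"y": 0,"z": 0,"ax": 0,"ay": 0,"az": 0},
])

```text
clock: 13.77
tcp_pos: [0.4895, 0.2784, 0.0955]
orientation: [-1.828, -2.554, 0.0]
contact_force: [-3.0, -1.4, -4.9]
grip_width: 0.0148
gripper_force: 30.4
```

```bash
python3 now.py top9
```

```text
shift -14.113080000934385 pointer 15.386919999065615
rel top6 [np.float64(1.2658784866944346), np.float64(1.2710388589773376)]
r 0.0398 ang -144.7 F [-2.5 -0.9 -7.4] w 0.01468543807113054 t 13.8667 tcp [0.4895 0.2784 0.0955]
[ 0.0012 -0.0003]
[ 0.0012 -0.0003]
[ 0.0012 -0.0003]
[ 0.0012 -0.0002]
tang ccw 0.7465321682531966 radial 2.587324641271416 n -7.4137872883694165
```

arm_command([
  {"fingers": -1,"x": 0.0006,"y": -0.0002,"z": 0.0008,"ax": 0,"ay": 0,"az": 0},
  {"fingers": -1,"x": 0.0004,"y": 0,"z": 0,"ax": 0,"ay": 0,"az": 0},
  {"fingers": -1,"x": 0,"y": 0,"z": 0,"ax": 0,"ay": 0,"az": 0},
])

```text
clock: 14.12
tcp_pos: [0.4894, 0.2785, 0.0953]
orientation: [1.829, 2.553, -0.002]
contact_force: [-3.7, -3.4, 0.6]
grip_width: 0.015
gripper_force: 31.1
```

```bash
python3 now.py top10
```

```text
shift -14.093709554807809 pointer 15.406290445192191
rel top6 [np.float64(1.2963396157303857), np.float64(1.2760528253883148)]
r 0.0397 ang -144.8 F [-4.  -4.5 -0.5] w 0.0150166845190536 t 14.2167 tcp [0.4894 0.2785 0.0953]
[ 0.0012 -0.0003]
[ 0.0012 -0.0003]
[ 0.0012 -0.0003]
[ 0.0012 -0.0002]
tang ccw -1.3862266358096171 radial 5.906047071261531 n -0.45589214131499955
```

Tangential force is now −1.4 N (clockwise) and the carriage hasn't moved. Releasing gradually.

arm_command([
  {"fingers": -0.6,"x": 0,"y": 0,"z": 0,"ax": 0,"ay": 0,"az": 0},
  {"fingers": -0.5,"x": 0,"y": 0,"z": 0,"ax": 0,"ay": 0,"az": 0},
  {"fingers": -0.35,"x": 0,"y": 0,"z": 0,"ax": 0,"ay": 0,"az": 0},
  {"fingers": -0.2,"x": 0,"y": 0,"z": 0,"ax": 0,"ay": 0,"az": 0},
  {"fingers": 0,"x": 0,"y": 0,"z": 0,"ax": 0,"ay": 0,"az": 0},
  {"fingers": 0,"x": 0,"y": 0,"z": 0,"ax": 0,"ay": 0,"az": 0},
  {"fingers": 0,"x": 0,"y": 0,"z": 0,"ax": 0,"ay": 0,"az": 0},
])

```text
clock: 14.8
tcp_pos: [0.4896, 0.2793, 0.0951]
orientation: [1.829, 2.554, 0.001]
contact_force: [-0.6, -0.7, -0.2]
grip_width: 0.0424
gripper_force: 0.0
```

arm_command([
  {"fingers": 0,"x": 0,"y": 0,"z": -0.01,"ax": 0,"ay": 0,"az": 0},
  {"fingers": 0,"x": 0,"y": 0,"z": -0.02,"ax": 0,"ay": 0,"az": 0},
  {"fingers": 0,"x": 0,"y": 0,"z": -0.03,"ax": 0,"ay": 0,"az": 0},
  {"fingers": 0,"x": 0,"y": 0,"z": -0.03,"ax": 0,"ay": 0,"az": 0},
  {"fingers": 0,"x": 0,"y": 0,"z": -0.03,"ax": 0,"ay": 0,"az": 0},
  {"fingers": 0,"x": 0,"y": 0,"z": -0.03,"ax": 0,"ay": 0,"az": 0},
  {"fingers": 0,"x": -0.04,"y": 0,"z": 0,"ax": 0,"ay": 0,"az": 0},
  {"fingers": 0,"x": -0.04,"y": 0,"z": 0,"ax": 0,"ay": 0,"az": 0},
  {"fingers": 0,"x": -0.04,"y": 0,"z": 0,"ax": 0,"ay": 0,"az": 0},
  {"fingers": 0,"x": -0.04,"y": 0,"z": 0,"ax": 0,"ay": 0,"az": 0},
])

```text
clock: 15.63
tcp_pos: [0.5413, 0.1261, 0.2462]
orientation: [1.827, 2.554, 0.001]
contact_force: [0.6, 0.1, -0.3]
grip_width: 0.0429
gripper_force: 0.0
```

arm_command([
  {"fingers": 0,"x": -0.04,"y": 0,"z": 0,"ax": 0,"ay": 0,"az": 0},
  {"fingers": 0,"x": -0.04,"y": 0,"z": 0,"ax": 0,"ay": 0,"az": 0},
  {"fingers": 0,"x": -0.04,"y": 0,"z": 0,"ax": 0,"ay": 0,"az": 0},
  {"fingers": 0,"x": -0.04,"y": 0,"z": 0,"ax": 0,"ay": 0,"az": 0},
  {"fingers": 0,"x": 0,"y": 0,"z": 0,"ax": 0,"ay": 0,"az": 0},
])

```text
clock: 16.05
tcp_pos: [0.5944, -0.0346, 0.2451]
orientation: [1.843, 2.54, -0.005]
contact_force: [0.6, -1.1, 0.2]
grip_width: 0.0429
gripper_force: 0.0
```

```bash
python3 now.py top11; python3 - <<'E'
from meas import *
f=load('top11_0');P=cloud(f);m=(np.hypot(P[:,0]+45,P[:,1])<55)&(P[:,2]>100)&(P[:,2]<125);q=P[m][:,:2].mean(0)/1000;w=R@q+t;ax=np.array([.5219,.3014])
print('handle',w,m.sum(),np.degrees(np.arctan2(*(w-ax)[::-1])),np.linalg.norm(w-ax))
a=load('top0');P=cloud(a);m=(np.hypot(P[:,0]+45,P[:,1])<55)&(P[:,2]>100)&(P[:,2]<125);q=P[m][:,:2].mean(0)/1000;print('start handle',R@q+t)
E
```

```text
shift -14.100884437255978 pointer 15.399115562744022
rel top6 [np.float64(1.2723600790783205), np.float64(1.280882249001648)]
r 0.3351 ang -77.8 F [-0.3  1.1 -0.9] w 0.043362823583842885 t 16.15 tcp [ 0.5927 -0.0262  0.2453]
[ 0.0002 -0.0012]
[ 0.0002 -0.0012]
[ 0.0002 -0.0012]
[ 0.0003 -0.0012]
tang ccw 0.03693531314161347 radial -1.1340991967287064 n -0.859398392226861
handle [0.48820981 0.27921064] 65 -146.62991805980784 0.040341004649054206
start handle [0.48463925 0.3195143 ]
```

```bash
python3 - <<'E'
from meas import *
fs=[load('top11_0'),load('top11_1')];d=dep(fs)
print([d(*x,15.4,7,27.5) for x in((73,78),(75,80),(77,81))],d(88,98,15.3,8,28))
ys=np.arange(.03,.0,-.001);print(np.round(ys*1e3).astype(int))
for x in(.074,.076,.078,.08,.082,.084,.088,.092,.096): print(x,rect(fs[0],.03,[x-.0005,x,x+.0005],ys).mean(0).astype(int))
s=[cloud(r.grab_frame('scene')) for _ in range(2)];P=np.vstack(s)
for lo,hi,z in((74,82,27),(88,99,29)):
    Q=P[(P[:,0]>lo)&(P[:,0]<hi)&(abs(P[:,1]-15.5)<8)&(P[:,2]>z)&(P[:,2]<40)];print('scene',lo,Q.mean(0),Q.min(0),Q.max(0),len(Q))
E
```

```text
[(np.float64(15.17), np.float64(11.9), np.float64(18.1), 18), (np.float64(14.94), np.float64(11.9), np.float64(18.1), 14), (np.float64(15.69), np.float64(14.9), np.float64(16.7), 6)] (np.float64(14.98), np.float64(11.8), np.float64(18.0), 20)
[30 29 28 27 26 25 24 23 22 21 20 19 18 17 16 15 14 13 12 11 10  9  8  7
  6  5  4  3  2  1]
0.074 [180 178 179 178 175 169 161 158 156 159 164 169 171 171 167 161 157 149
 144 140 139 139 138 143 149 157 163 170 171 173]
0.076 [207 204 203 202 200 194 189 189 188 187 186 184 180 174 168 165 160 153
 147 142 141 141 148 159 175 186 195 201 203 203]
0.078 [208 208 209 209 207 205 203 202 203 200 195 187 175 164 155 151 147 145
 139 136 136 140 150 162 177 188 198 202 206 206]
0.08 [188 189 189 187 188 187 186 185 186 182 177 165 153 137 126 119 119 120
 122 124 126 130 135 144 155 167 176 181 182 181]
0.082 [162 164 164 162 160 159 158 160 160 154 144 129 115 101  93  89  93  98
 106 116 125 131 134 136 139 146 153 158 161 162]
0.084 [169 170 172 172 171 170 171 172 167 157 135 113  92  82  75  76  81  88
 104 119 139 152 161 161 162 164 170 174 175 172]
0.088 [192 195 199 199 196 192 190 188 184 167 145 116  98  80  76  76  80  96
 116 146 168 186 190 193 189 186 186 186 185 183]
0.092 [203 203 202 203 204 203 204 201 190 171 142 115  88  74  67  72  83 100
 125 151 176 190 200 201 202 200 199 198 194 188]
0.096 [205 203 201 199 197 199 199 197 187 170 147 121  97  81  75  72  79  96
 122 147 169 186 193 197 198 199 198 196 193 189]
scene 74 [80.89382613 15.13344618 34.0198392 ] [79.28582611 13.35806153 32.85943634] [81.79768319 16.46162459 34.84951781] 4
scene 88 [95.67229043 17.47098677 32.95258149] [92.5373409  13.38776308 29.13029812] [98.34894546 20.61488627 35.8627539 ] 18
```

Pointer and clip agree to within a few tenths of a millimetre in the top view. Handing in.

```bash
python3 -c "
from bench import r
print(r.hand_in())"
```

```text
the job is handed in; nothing more can be done
None
```

The job is handed in: I wound the crank anticlockwise to a light press on the stop (about 10 N, judged from the crank force), then clockwise until the pointer stood within about 0.3 mm of the clip by the top camera, with the crank arm last pressed clockwise; the coarser scene camera put the clip about 2 mm off, and I went by the top view.

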